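# Pack up after measuring: wipe the stage, rack the test plates, close the case

### The arm

A 6-joint arm with a two-finger parallel gripper is mounted at the origin on the work surface. World frame = base frame: x ahead of the robot, y to its left, z up, the work surface at z = 0. Lengths are in mm, angles in rad, forces in N, time in s.
With the tool pointing down it reaches from about 275 to 750 mm from the base axis. Payload 10.2 kg.
Tool frame: the origin (TCP) lies midway between the tips of the shut fingers; the grasp point (between the pads) lies 19 mm behind it (env.grasp_offset is the distance from the TCP to the grasp point, in mm); z points along the fingers, y is the line along which they close (so a half turn about z gives the same grasp; the last joint's range is limited). The gripper opens to 88 mm and grips with 3 to 60 N. Pads are 18 mm wide; open, the fingers measure 123 mm over their backs; the gripper's body (75 mm by 187 mm) begins 45 mm behind the grasp point.
Start: joints at [0.996, 0.313, 1.498, -0, 1.331, -0.223], TCP at [180.922, 492.847, 238.72] pointing down, gripper open.
Joint ranges: [-2.94, 2.94], [-0.97, 2.17], [0.19, 2.56], [-1.23, 4.37], [0.02, 3.11], [-2.88, 2.88]. Speed limits (rad/s): [2.39, 2.39, 3.01, 3.14, 3.14, 3.14].

### API

Orientations are given as a rotation vector (axis times angle).
In Python, from bench import env gives the robot as it stands.
- The arm moves only by the tool move_arm, never from a script. Its argument "moves" is a list of rows, each an object with "travel": the shift along the tool's x, y, z in cm, a list of three; "rotation": the turn, a rotation vector about the tool's x, y, z in rad, a list of three. In form: [{"travel": [x, y, z], "rotation": [rx, ry, rz]}, ...]. A call has 1 to 5 rows; each row is the pose to reach, as a shift and turn from the pose commanded when the call began, along the tool's axes at that moment; what a row does not reach only later rows make up. A row lasts 1/12 s, in which the tool goes at most 41.7 mm and 7.16 degrees, less where a joint would pass 70% of its speed; a pose out of reach is approached as far as the arm can. A call with a gripper value outside its range is refused whole. "gripper" is the closure, from 0 (fully open) to 1 (shut), set as the call begins (left out, the last holds). The fingers move at their own pace and stop on an object; "grip_force" is the grip in N (left out, the last holds). Time passes only in rows, so rows that repeat a pose let the fingers close. It gives the time, the measured TCP pose, the force, the opening and the grip force at its end, in the units of the state.
- env.observe(): the state, without advancing time (a new reading comes with each control period).
- env.capture(name): name is "scene" or "top" or "wrist"; returns a dict with "image" (420x560x3 uint8, red, green, blue), "intrinsics" (3x3 intrinsics, pixels), "position" and "attitude" of the camera in the world; the wrist camera has in their place "T_tool_cam" (4x4, takes a point from camera to tool coordinates, whose origin is the TCP and whose axes are the flange's). Camera axes: x right, y down, z forward; pixel columns grow to the right and rows downward; lengths in mm; the calibration is good to about 2 mm. A picture is of the moment at which its call begins: read the wrist's pose just before it. There is no depth.
- env.close_job(): hands the job in; it is judged then, once.
The state is a dict: "time_s": time; "joint_positions": joint angles; "qd": joint speeds; "tau": joint torques, N m; "tool_pos": TCP position; "tcp_rot": TCP orientation; "contact_force": force on the tool from outside, world axes, zero at the start; "wrist_torque": the same for the moment, N m; "finger_gap": finger opening in mm; "grasp_force": force on a finger pad.
Only numpy, scipy, OpenCV 4.12 (cv2) and the standard library are available. Lean on these libraries where they do the work, as an engineer would, in place of code of your own. Each camera call takes 0.05 s, during which the arm holds its last target. There are 200 camera calls.

### The job

Pack up after the measurements. With the wiping block, wipe the sprung sample stage once along its whole length from the end nearest the robot to the far end, square to the stage and pressing evenly so that the top stays a few millimetres sunk but never reaches its bottom stop, and put the block back on its mat; stand every test plate from the drying rack upright in a slot of its own in the storage case, fully down, and put the lid on the case, seated all round. The wiping and the racking may be done in either order; leave everything else where it is.

Things in the scene. Friction and masses are not known exactly. Their poses are not given: they have to be found in the camera images.
- stage: the sample stage, fixed: grey base 150 x 90 mm, carrying on springs a dark flat top 160 mm (along its x) x 100 mm (y), 8 mm thick, whose face is 74 mm above the table when unloaded. Origin: centre of the base's underside; x points from the near end (towards the robot) to the far end, z up
- stage_face (a point): centre of the stage top's upper face; sinks with the top
- stage_top (a joint): how far the sprung stage top is pressed down, in m: 0 unloaded, 0.015 on its bottom stop. It starts to sink at about 2 N and then gives 2 mm per newton
- wiper: wiping block: white pad 50 mm (x) x 96 mm (y), 14 mm thick, a black backing 46 x 90 mm up to 26 mm, and on it an upright black grip rib 18 mm thick (x) x 64 mm long (y) that reaches 66 mm above the underside; 150 g. Origin: centre of the pad's underside, z up. The two ends are alike
- mat: grey rest mat of the wiping block, fixed, 110 mm (x) x 130 mm (y), 3 mm thick. Origin: centre of its underside
- dryrack: dark steel drying rack, fixed, base 190 mm (x) x 94 mm (y), 12 mm high, with four places 45 mm apart along x in which plates lean 30 degrees from upright, upper edges towards the rack's -x (the robot's side), against slanted ribs behind their lower half. Origin: centre of the base's underside. Some places are empty
- case: grey open storage case, fixed, outside 170 mm (x) x 98 mm (y) x 104 mm high, walls 5 mm. Four upright slots, 13 mm wide (x) and 88 mm long (y), centred at x = -60, -20, 20 and 60 mm, y = 0; slot floor 5 mm above the underside, white ridges between slots up to 49 mm. Origin: centre of the underside, z up
- lid: grey loose lid of the case: 186 mm (x) x 114 mm (y), panel top 16 mm above its lower rim; skirt 10 mm deep that fits around the case with 4 mm of play each side, the panel then resting on the case rim. Black grip bar 16 mm thick (x) x 70 mm (y), from 16 to 58 mm above the rim; 250 g. Origin: centre, at the lower rim; z up; either way round fits
- plate1: aluminium test plate, 8 mm thick (its x), 80 mm wide (its y), 90 mm tall (its z); 130 g. Origin: its centre. At the start it leans in the drying rack; None throughout if absent
- plate2: aluminium test plate, 8 mm thick (its x), 80 mm wide (its y), 90 mm tall (its z); 130 g. Origin: its centre. At the start it leans in the drying rack; None throughout if absent
- plate3: aluminium test plate, 8 mm thick (its x), 80 mm wide (its y), 90 mm tall (its z); 130 g. Origin: its centre. At the start it leans in the drying rack; None throughout if absent
- plate4: aluminium test plate, 8 mm thick (its x), 80 mm wide (its y), 90 mm tall (its z); 130 g. Origin: its centre. At the start it leans in the drying rack; None throughout if absent
- vial: bystander: small screw-top jar, 36 mm across, 75 mm tall, on the table; leave alone. Origin: centre of its underside
- flask: bystander: amber bottle, 54 mm across, 115 mm tall, on the table; leave alone. Origin: centre of its underside
- beaker: bystander: white cup, 64 mm across, 75 mm tall, on the table; leave alone. Origin: centre of its underside
- carton: bystander: blue carton, 45 x 170 x 35 mm, on the table; leave alone. Origin: centre of its underside
Things that resemble listed ones, but are neither listed nor needed, are in the scene too. Leave any green or purple look-alike of the plate4 alone.

How it is judged (in metres and radians):
On the way, in this order (a step that is already met when the one before it is completed fails the run):
1. the wiping block presses the stage top down by more than 2 mm at the near end of its sweep (block centre -75 to -40 mm along the stage) (contact force between wiper and stage above 1.5 N and value of joint stage_top above 0.002 m and x of wiper in the frame of stage between -0.075 and -0.04 m and y of wiper in the frame of stage between -0.02 and 0.02 m and angle between the x axis of wiper and the x axis of stage, either way round below 0.2 rad), for 0.05 s.
2. the wiping block presses the stage top down by more than 2 mm at the first half of its sweep (block centre -35 to -10 mm along the stage) (contact force between wiper and stage above 1.5 N and value of joint stage_top above 0.002 m and x of wiper in the frame of stage between -0.035 and -0.01 m and y of wiper in the frame of stage between -0.02 and 0.02 m and angle between the x axis of wiper and the x axis of stage, either way round below 0.2 rad), for 0.05 s.
3. the wiping block presses the stage top down by more than 2 mm at the middle of its sweep (block centre -10 to 10 mm along the stage) (contact force between wiper and stage above 1.5 N and value of joint stage_top above 0.002 m and x of wiper in the frame of stage between -0.01 and 0.01 m and y of wiper in the frame of stage between -0.02 and 0.02 m and angle between the x axis of wiper and the x axis of stage, either way round below 0.2 rad), for 0.05 s.
4. the wiping block presses the stage top down by more than 2 mm at the second half of its sweep (block centre 10 to 35 mm along the stage) (contact force between wiper and stage above 1.5 N and value of joint stage_top above 0.002 m and x of wiper in the frame of stage between 0.01 and 0.035 m and y of wiper in the frame of stage between -0.02 and 0.02 m and angle between the x axis of wiper and the x axis of stage, either way round below 0.2 rad), for 0.05 s.
5. the wiping block presses the stage top down by more than 2 mm at the far end of its sweep (block centre 40 to 75 mm along the stage) (contact force between wiper and stage above 1.5 N and value of joint stage_top above 0.002 m and x of wiper in the frame of stage between 0.04 and 0.075 m and y of wiper in the frame of stage between -0.02 and 0.02 m and angle between the x axis of wiper and the x axis of stage, either way round below 0.2 rad), for 0.05 s.
At the end, for the whole second after the job is handed in: Plates upright (0.2 rad) in case slots, centres 40 to 60 mm above its underside (50 is home); lid on it within 9 mm and 0.1 rad, level (0.05 rad), rim 88 to 99 mm up (94 is home); block flat on its mat, within 50 mm of its centre along each mat axis; all at rest (angle between plate1's own x axis and vertical between 1.37 and 1.77 rad and z of plate1 in the frame of case between 0.04 and 0.06 m and x of plate1 in the frame of case between -0.08 and 0.08 m and y of plate1 in the frame of case between -0.03 and 0.03 m and linear speed of each of plate1, plate2, plate3, plate4, lid, wiper below 0.03 m/s and angle between plate2's own x axis and vertical between 1.37 and 1.77 rad and z of plate2 in the frame of case between 0.04 and 0.06 m and x of plate2 in the frame of case between -0.08 and 0.08 m and y of plate2 in the frame of case between -0.03 and 0.03 m and angle between plate3's own x axis and vertical between 1.37 and 1.77 rad and z of plate3 in the frame of case between 0.04 and 0.06 m and x of plate3 in the frame of case between -0.08 and 0.08 m and y of plate3 in the frame of case between -0.03 and 0.03 m and angle between plate4's own x axis and vertical between 1.37 and 1.77 rad and z of plate4 in the frame of case between 0.04 and 0.06 m and x of plate4 in the frame of case between -0.08 and 0.08 m and y of plate4 in the frame of case between -0.03 and 0.03 m and x of lid in the frame of case between -0.009 and 0.009 m and y of lid in the frame of case between -0.009 and 0.009 m and z of lid in the frame of case between 0.088 and 0.099 m and angle between the x axis of lid and the x axis of case, either way round below 0.1 rad and angle between lid's own z axis and vertical below 0.05 rad and x of wiper in the frame of mat between -0.05 and 0.05 m and y of wiper in the frame of mat between -0.05 and 0.05 m and height (world z) of wiper below 0.01 m and angle between wiper's own z axis and vertical below 0.1 rad); the robot touches nothing.
It fails at once if the stage top is pressed onto its bottom stop (value of joint stage_top above 0.0145 m).
It fails at once if a bystander is moved more than 30 mm (distance of any of vial, flask, beaker, carton from where it was at the start of the episode above 0.03 m).
Of plate1, plate2, plate3, plate4 only 3 to 4 are there at a start; the rules pass over those that are not, and their reading is None.
At some moment in a run one of lid, wiper may be knocked a few centimetres aside while the robot is not near it.
It also fails if it takes over 210 s, if anything falls off the work surface, if the arm or the gripper's body presses on something with over 40 N, if the wrist force passes 120 N, or if a joint passes its speed limit or range.

## Working session

There is one attempt and no reset: what is moved stays moved. The work goes in short steps, Python scripts to look and compute and a tool call to move; the robot and the scene stay as the last step left them, time stands still between calls to the robot, and variables do not carry over. Pictures are saved under pics/ and viewed, at most 14 in all, crops included, and the job is handed in when it is done.

Besides the shell and the picture viewer there is one more tool, called after "Emit:" as name(argument=value, ...), one argument or row to a line, values as JSON. move_arm: Moves the arm, as the interface text tells. Its arguments: {"type":"object","properties":{"moves":{"type":"array","items":{"type":"object","properties":{"travel":{"type":"array","items":{"type":"number"}},"rotation":{"type":"array","items":{"type":"number"}}}}},"gripper":{"type":"number"},"grip_force":{"type":"number"}},"required":["moves"]}

```bash
mkdir -p pics; ls; cat > h.py <<'E'
import numpy as np, cv2
from bench import env
from scipy.spatial.transform import Rotation as R
def cap(n,f=None):
    s=env.observe(); c=env.capture(n)
    if f: cv2.imwrite('pics/'+f,c['image'][:,:,::-1])
    if n=='wrist':
        T=np.eye(4);T[:3,:3]=R.from_rotvec(s['tcp_rot']).as_matrix();T[:3,3]=s['tool_pos']
        T=T@np.array(c['T_tool_cam']); c['P']=T[:3,3];c['A']=T[:3,:3]
    else:
        c['P']=np.array(c['position']);a=np.array(c['attitude'])
        c['A']=a if a.shape==(3,3) else R.from_rotvec(a).as_matrix()
    c['K']=np.array(c['intrinsics']);return c
def px(c,u,v,z):
    d=c['A']@np.linalg.inv(c['K'])@np.array([u,v,1.]);return c['P']+d*(z-c['P'][2])/d[2]
def proj(c,p):
    q=c['K']@c['A'].T@(np.array(p)-c['P']);return q[:2]/q[2]
E
python3 - <<'E'
from h import *
print(env.observe())
import pickle
D={n:cap(n,n+'0.png') for n in('top','scene')}
pickle.dump(D,open('D0.pkl','wb'))
for n in D: print(n,D[n]['P'],D[n]['attitude'],D[n]['A'],D[n]['K'])
E
```

```text
pics
{'time_s': 0.0, 'joint_positions': array([ 9.95581751e-01,  3.13469180e-01,  1.49842539e+00, -3.23128474e-06,
        1.33101349e+00, -2.23447774e-01]), 'qd': array([-0.00014703, -0.00127914, -0.00129751, -0.00191373,  0.0010721 ,
        0.00033426]), 'tau': array([ 5.76375842e-04, -4.02208865e+01, -2.52263725e+01,  6.94097229e-02,
        3.52711009e-02, -3.77946412e-05]), 'tool_pos': array([180.79087603, 492.62705478, 238.15565985]), 'tcp_rot': array([-5.49619256e-01, -3.09262420e+00,  1.90528324e-03]), 'contact_force': array([0.36783623, 0.35309385, 0.56064464]), 'wrist_torque': array([0.02448185, 0.03246691, 0.02749908]), 'grasp_force': 0.0, 'finger_gap': 88.24824141479648}
top [ 291.49241207   18.08583378 1208.0895635 ] [-2.03012181  2.16816895 -0.24211544] [[-0.0648858  -0.9717406   0.22695825]
 [-0.99786803  0.06478275 -0.00791086]
 [-0.00701567 -0.22698768 -0.97387236]] [[385.18949676   0.         282.2494332 ]
 [  0.         385.18949676 212.53464473]
 [  0.           0.           1.        ]]
scene [967.3687635  736.88969958 754.88771144] [-0.66439508 -2.57523862  1.22373099] [[-8.75358013e-01  3.05932529e-01 -3.74370988e-01]
 [ 4.83474703e-01  5.52707906e-01 -6.78797600e-01]
 [-7.48461667e-04 -7.75189821e-01 -6.31727933e-01]] [[391.9170249    0.         282.48645594]
 [  0.         391.9170249  211.56815084]
 [  0.           0.           1.        ]]
```

View pics/top0.png

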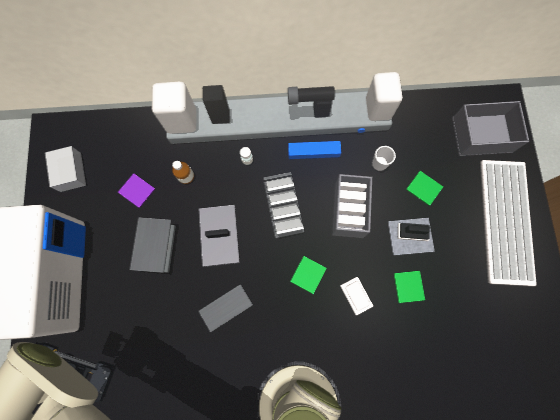

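View pics/scene0.png

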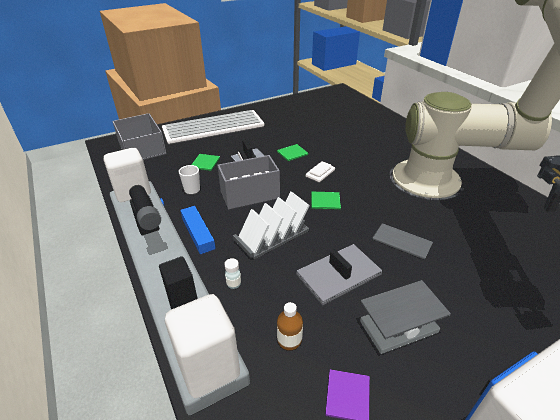

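The top view shows the stage at about (153,245), lid (218,236), rack (284,205), case (353,205) and wiper/mat (411,236). I'll enlarge these areas to get corners.

```bash
python3 - <<'E'
import cv2
a=cv2.imread('pics/top0.png')
cv2.imwrite('pics/c1.png',cv2.resize(a[160:270,250:450],None,fx=4,fy=4,interpolation=cv2.INTER_CUBIC))
cv2.imwrite('pics/c2.png',cv2.resize(a[190:290,110:260],None,fx=5,fy=5,interpolation=cv2.INTER_CUBIC))
E
```

```text
(no output)
```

View pics/c1.png

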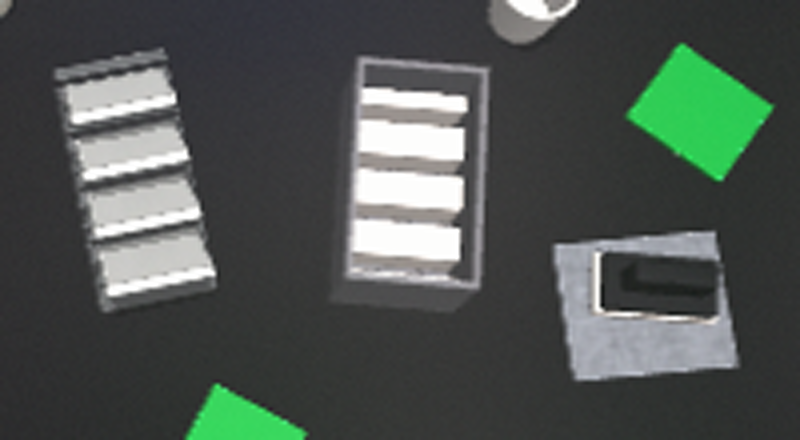

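View pics/c2.png

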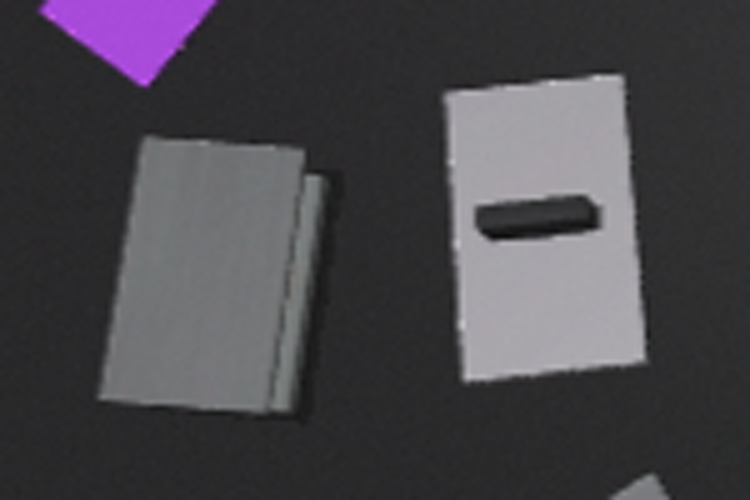

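Four plates are in the rack, so none is missing. Now I'll fit the poses from the enlarged corners.

```bash
cat > fit.py <<'E'
from h import *
from scipy.optimize import least_squares
def fit(c,loc,pix,x0=(400,0,0)):
    loc=np.array(loc,float);pix=np.array(pix,float)
    def w(p):
        Rz=R.from_euler('z',p[2]).as_matrix(); return loc@Rz.T+[p[0],p[1],0]
    f=lambda p:np.ravel([proj(c,q)-u for q,u in zip(w(p),pix)])
    r=least_squares(f,x0);return r.x,np.abs(r.fun).max()
def rect(a,b,z): return [(a/2,b/2,z),(a/2,-b/2,z),(-a/2,-b/2,z),(-a/2,b/2,z)] # FL FR NR NL
E
python3 - <<'E'
from fit import *
import pickle
c=pickle.load(open('D0.pkl','rb'))['top']
a=lambda L:[(u/4+249.6,v/4+159.6) for u,v in L]
b=lambda L:[(u/5+109.6,v/5+189.6) for u,v in L]
S={'case':(rect(170,98,104),a([(358,57),(490,68),(481,290),(346,277)])),
'mat':(rect(110,130,3),a([(554,243),(716,231),(738,368),(576,381)])),
'wiper':(rect(46,90,29),a([(600,252),(720,258),(717,320),(594,312)])),
'stage':(rect(160,100,74),b([(145,137),(304,150),(267,412),(98,400)])),
'lid':(rect(186,114,16),b([(445,92),(624,75),(647,362),(463,381)])),
'rack':(rect(190,94,12),a([(55,70),(165,50),(216,288),(105,310)]))}
# plate upper (near,-x) top edges
for k,(l,p) in S.items():
    x,e=fit(c,l,p); print(k,x.round(3),'res px',round(e,2))
# plate edges: near top edge z?
for i,(l,r) in enumerate([((77,125),(177,106)),((85,181),(190,161)),((95,239),(201,217)),((106,297),(216,273))]):
    z=12+78+2
    for z in (85,92): print(i,z,*[px(c,*q,z)[:2].round(1) for q in a([l,r])])
E
```

```text
case [ 5.65396e+02 -2.05479e+02 -1.55000e-01] res px 0.25
mat [ 4.69721e+02 -3.93057e+02  1.40000e-02] res px 0.44
wiper [ 4.80581e+02 -3.95419e+02 -1.46000e-01] res px 1.26
stage [ 4.85656e+02  4.06512e+02 -1.44000e-01] res px 0.52
lid [5.11683e+02 2.12636e+02 4.10000e-02] res px 0.44
rack [5.97897e+02 3.06900e+00 1.35000e-01] res px 2.05
0 85 [623.4  45.2] [633.3 -31.6]
0 92 [621.3  45. ] [631.1 -31.3]
1 85 [579.2  41.6] [589.4 -38.3]
1 92 [577.4  41.5] [587.6 -37.9]
2 85 [534.2  36.8] [545.7 -43.3]
2 92 [532.7  36.7] [544.1 -42.9]
3 85 [489.9  31.3] [502.5 -51.2]
3 92 [488.6  31.2] [501.2 -50.8]
```

```bash
cat > plan.py <<'E'
# usage: plan([(x,y,z,yaw,tilt,rows[,slow]),...]) ; yaw=direction of tool y, tilt leans tool z towards +y_h
import json,os,math
from h import *
def pose(x,y,z,yaw,tilt=0):
    h=np.array([math.cos(yaw),math.sin(yaw),0]);e=np.array([0,0,1.])
    Y=math.cos(tilt)*h+math.sin(tilt)*e;Z=math.sin(tilt)*h-math.cos(tilt)*e
    T=np.eye(4);T[:3,:3]=np.c_[np.cross(Y,Z),Y,Z];T[:3,3]=x,y,z;return T
def meas():
    s=env.observe();T=np.eye(4);T[:3,:3]=R.from_rotvec(s['tcp_rot']).as_matrix();T[:3,3]=s['tool_pos'];return T,s
def plan(W,start=None):
    M,s=meas()
    if start is None and os.path.exists('cmd.npy'): start=np.load('cmd.npy')
    T=M if start is None else start
    E=np.linalg.inv(T)@M
    print('t',s['time_s'],'err cmd->meas mm',E[:3,3].round(1),'rad',R.from_matrix(E[:3,:3]).as_rotvec().round(3),'F',s['contact_force'].round(1),'gap',round(s['finger_gap'],1),'gf',round(s['grasp_force'],1))
    for w in W:
        G=pose(*w[:5]);D=np.linalg.inv(T)@G
        t=(D[:3,3]/10).round(2);r=R.from_matrix(D[:3,:3]).as_rotvec().round(3)
        need=max(np.linalg.norm(t)*10/41.7,np.degrees(np.linalg.norm(r))/7.16)
        print([round(float(v),1) for v in w[:5]],'->',t.tolist(),r.tolist(),'rows>=%.1f'%need)
        U=np.eye(4);U[:3,:3]=R.from_rotvec(r).as_matrix();U[:3,3]=t*10;T=T@U
    np.save('cmd.npy',T)
E
python3 - <<'E'
from plan import *
plan([(300,330,300,0.7,0),(420,130,380,0.3,0),(490,-80,400,0,0)],start=None)
E
```

```text
t 0.1 err cmd->meas mm [0. 0. 0.] rad [ 0. -0. -0.] F [-0.   0.2 -0.2] gap 88.0 gf 0.0
[300.0, 330.0, 300.0, 0.7, 0.0] -> [-16.79, -11.17, -6.17] [-0.001, 0.0, 0.519] rows>=5.1
[420.0, 130.0, 380.0, 0.3, 0.0] -> [-23.03, -3.7, -7.99] [-0.0, 0.0, 0.4] rows>=5.9
[490.0, -80.0, 400.0, 0.0, 0.0] -> [-22.13, 0.48, -2.0] [-0.0, 0.0, 0.3] rows>=5.3
```

```bash
rm cmd.npy; python3 - <<'E'
s=open('plan.py').read()
s=s.replace("    for w in W:\n        G=pose(*w[:5]);D=","    for w,G in split(T,W):\n        D=")
s=s.replace("def plan(","""from scipy.spatial.transform import Slerp
def split(T,W):
    out=[]
    for w in W:
        G=pose(*w[:5]);D=np.linalg.inv(T)@G
        need=max(np.linalg.norm(D[:3,3])/41.7,np.degrees(R.from_matrix(D[:3,:3]).magnitude())/7.16)
        n=max(1,math.ceil(need/4.2));sl=Slerp([0,1],R.from_matrix([T[:3,:3],G[:3,:3]]))
        for k in range(1,n+1):
            H=np.eye(4);H[:3,:3]=sl(k/n).as_matrix();H[:3,3]=T[:3,3]+(G[:3,3]-T[:3,3])*k/n;out.append((H[:3,3],H))
        T=G
    return out
def plan(""")
open('plan.py','w').write(s)
E
python3 - <<'E'
from plan import *
plan([(330,280,320,0.6,0),(490,-80,400,0,0)])
E
```

```text
t 0.1 err cmd->meas mm [0. 0. 0.] rad [ 0. -0. -0.] F [-0.   0.2 -0.2] gap 88.0 gf 0.0
[255.4, 386.3, 279.1] -> [-10.67, -7.42, -4.08] [-0.001, 0.0, 0.309] rows>=3.3
[330.0, 280.0, 320.0] -> [-12.41, -3.81, -4.09] [-0.0, 0.0, 0.31] rows>=3.3
[383.3, 160.0, 346.7] -> [-12.92, -2.38, -2.67] [-0.0, 0.0, 0.2] rows>=3.2
[436.7, 40.0, 373.3] -> [-13.12, 0.24, -2.66] [-0.0, 0.0, 0.2] rows>=3.2
[490.0, -80.0, 400.0] -> [-12.82, 2.85, -2.67] [-0.0, 0.0, 0.2] rows>=3.2
```

Emit:
move_arm(
  moves=[
    {"travel": [-10.67, -7.42, -4.08], "rotation": [0, 0, 0.309]},
    {"travel": [-10.67, -7.42, -4.08], "rotation": [0, 0, 0.309]},
    {"travel": [-10.67, -7.42, -4.08], "rotation": [0, 0, 0.309]},
    {"travel": [-10.67, -7.42, -4.08], "rotation": [0, 0, 0.309]},
  ],
)

```text
time_s: 0.43
tool_pos: [257.7, 383.7, 281.0]
tcp_rot: [1.027, 2.967, 0.002]
contact_force: [-0.4, 0.2, 0.3]
finger_gap: 88.1
grasp_force: 0.0
```

Emit:
move_arm(
  moves=[
    {"travel": [-12.41, -3.81, -4.09], "rotation": [0, 0, 0.31]},
    {"travel": [-12.41, -3.81, -4.09], "rotation": [0, 0, 0.31]},
    {"travel": [-12.41, -3.81, -4.09], "rotation": [0, 0, 0.31]},
    {"travel": [-12.41, -3.81, -4.09], "rotation": [0, 0, 0.31]},
  ],
)

```text
time_s: 0.77
tool_pos: [332.4, 277.3, 321.8]
tcp_rot: [1.473, 2.772, 0.002]
contact_force: [-0.7, 0.1, -0.3]
finger_gap: 88.2
grasp_force: 0.0
```

Emit:
move_arm(
  moves=[
    {"travel": [-12.92, -2.38, -2.67], "rotation": [0, 0, 0.2]},
    {"travel": [-12.92, -2.38, -2.67], "rotation": [0, 0, 0.2]},
    {"travel": [-12.92, -2.38, -2.67], "rotation": [0, 0, 0.2]},
    {"travel": [-12.92, -2.38, -2.67], "rotation": [0, 0, 0.2]},
  ],
)

```text
time_s: 1.1
tool_pos: [385.2, 156.4, 347.8]
tcp_rot: [1.74, 2.614, -0.0]
contact_force: [0.9, 0.1, 0.2]
finger_gap: 88.0
grasp_force: 0.0
```

Emit:
move_arm(
  moves=[
    {"travel": [-13.12, 0.24, -2.66], "rotation": [0, 0, 0.2]},
    {"travel": [-13.12, 0.24, -2.66], "rotation": [0, 0, 0.2]},
    {"travel": [-13.12, 0.24, -2.66], "rotation": [0, 0, 0.2]},
    {"travel": [-13.12, 0.24, -2.66], "rotation": [0, 0, 0.2]},
  ],
)

```text
time_s: 1.43
tool_pos: [438.4, 36.6, 373.8]
tcp_rot: [1.992, 2.428, -0.001]
contact_force: [-0.2, -0.0, -0.2]
finger_gap: 87.9
grasp_force: 0.0
```

Emit:
move_arm(
  moves=[
    {"travel": [-12.82, 2.85, -2.67], "rotation": [0, 0, 0.2]},
    {"travel": [-12.82, 2.85, -2.67], "rotation": [0, 0, 0.2]},
    {"travel": [-12.82, 2.85, -2.67], "rotation": [0, 0, 0.2]},
    {"travel": [-12.82, 2.85, -2.67], "rotation": [0, 0, 0.2]},
    {"travel": [-12.82, 2.85, -2.67], "rotation": [0, 0, 0.2]},
  ],
)

```text
time_s: 1.85
tool_pos: [490.9, -81.0, 399.5]
tcp_rot: [-2.222, -2.218, 0.001]
contact_force: [-0.7, 0.2, -0.6]
finger_gap: 88.1
grasp_force: 0.0
```

```bash
python3 - <<'E'
from plan import *
import pickle
plan([])
c=cap('wrist','w1.png');pickle.dump(c,open('w1.pkl','wb'));print(c['P'],c['A'].round(2),c['K'][0])
E
```

```text
t 1.85 err cmd->meas mm [-1.1  0.9  0.6] rad [0.001 0.001 0.002] F [-0.7  0.2 -0.6] gap 88.1 gf 0.0
[491.7972373   -0.8941329  545.71406722] [[ 1.   -0.   -0.  ]
 [-0.   -0.95 -0.31]
 [-0.    0.31 -0.95]] [369.50849279   0.         276.01844192]
```

View pics/w1.png

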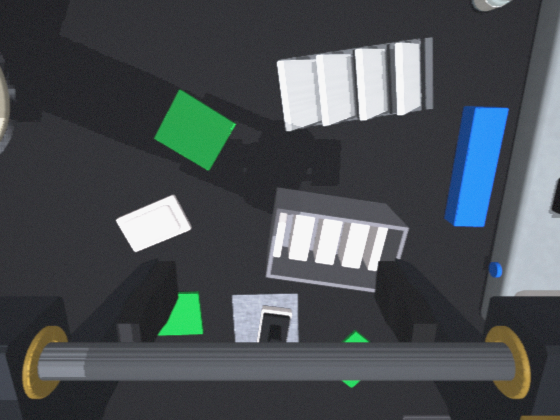

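The wrist image shows rack (355,85), case (337,245) and mat (265,320); the gripper blocks rows below ~290. I'll take closer views of rack, case and wiper.

```bash
python3 - <<'E'
from plan import *
plan([(560,90,240,0,0),(565,-105,240,0,0),(475,-310,240,0,0)])
E
```

```text
t 1.9 err cmd->meas mm [0.5 0.3 0.4] rad [0.001 0.001 0.   ] F [-0.2  0.  -0.1] gap 88.4 gf 0.0
[525.0, 5.0, 320.0] -> [8.5, 3.5, 8.0] [-0.0, 0.0, -0.0] rows>=2.9
[560.0, 90.0, 240.0] -> [8.5, 3.5, 8.0] [-0.0, 0.0, -0.0] rows>=2.9
[562.5, -7.5, 240.0] -> [-9.75, 0.25, 0.0] [-0.0, 0.0, -0.0] rows>=2.3
[565.0, -105.0, 240.0] -> [-9.75, 0.25, 0.0] [-0.0, 0.0, -0.0] rows>=2.3
[520.0, -207.5, 240.0] -> [-10.25, -4.5, 0.0] [-0.0, 0.0, -0.0] rows>=2.7
[475.0, -310.0, 240.0] -> [-10.25, -4.5, 0.0] [-0.0, 0.0, -0.0] rows>=2.7
```

Emit:
move_arm(
  moves=[
    {"travel": [8.5, 3.5, 8.0], "rotation": [0, 0, 0]},
    {"travel": [8.5, 3.5, 8.0], "rotation": [0, 0, 0]},
    {"travel": [8.5, 3.5, 8.0], "rotation": [0, 0, 0]},
    {"travel": [17, 7, 16], "rotation": [0, 0, 0]},
    {"travel": [17, 7, 16], "rotation": [0, 0, 0]},
  ],
)

```text
time_s: 2.32
tool_pos: [548.1, 67.1, 264.8]
tcp_rot: [2.219, 2.224, 0.001]
contact_force: [0.9, -0.3, 0.3]
finger_gap: 88.4
grasp_force: 0.0
```

Emit:
move_arm(
  moves=[
    {"travel": [0, 0, 0], "rotation": [0, 0, 0]},
  ],
)

```text
time_s: 2.4
tool_pos: [547.0, 69.8, 260.3]
tcp_rot: [-2.209, -2.223, 0.007]
contact_force: [-1.4, 0.7, -1.4]
finger_gap: 88.2
grasp_force: 0.0
```

```bash
cat > wc.py <<'E'
import sys,pickle
from plan import *
print(env.observe()['tool_pos'])
c=cap('wrist',sys.argv[1]+'.png');pickle.dump(c,open(sys.argv[1]+'.pkl','wb'))
E
python3 wc.py w_rack
```

```text
[547.02213032  69.77044793 260.25176121]
```

Emit:
move_arm(
  moves=[
    {"travel": [-19.5, 0.5, 0], "rotation": [0, 0, 0]},
    {"travel": [-19.5, 0.5, 0], "rotation": [0, 0, 0]},
    {"travel": [-19.5, 0.5, 0], "rotation": [0, 0, 0]},
    {"travel": [-19.5, 0.5, 0], "rotation": [0, 0, 0]},
    {"travel": [-19.5, 0.5, 0], "rotation": [0, 0, 0]},
  ],
)

```text
time_s: 2.87
tool_pos: [553.3, -134.1, 267.1]
tcp_rot: [2.221, 2.219, 0.0]
contact_force: [0.5, -1.2, 0.6]
finger_gap: 88.1
grasp_force: 0.0
```

Emit:
move_arm(
  moves=[
    {"travel": [0, 0, 0], "rotation": [0, 0, 0]},
    {"travel": [0, 0, 0], "rotation": [0, 0, 0]},
  ],
)

```text
time_s: 3.03
tool_pos: [553.6, -132.0, 266.6]
tcp_rot: [2.223, 2.219, 0.001]
contact_force: [0.6, -0.5, -0.1]
finger_gap: 88.2
grasp_force: 0.0
```

```bash
python3 wc.py w_case
```

```text
[ 553.63200133 -132.03174054  266.61346731]
```

Emit:
move_arm(
  moves=[
    {"travel": [-10.25, -4.5, 0], "rotation": [0, 0, 0]},
    {"travel": [-10.25, -4.5, 0], "rotation": [0, 0, 0]},
    {"travel": [-10.25, -4.5, 0], "rotation": [0, 0, 0]},
    {"travel": [-10.25, -4.5, 0], "rotation": [0, 0, 0]},
  ],
)

```text
time_s: 3.42
tool_pos: [507.6, -236.3, 266.3]
tcp_rot: [2.223, 2.218, -0.001]
contact_force: [-0.2, -0.6, 0.4]
finger_gap: 87.8
grasp_force: 0.0
```

Emit:
move_arm(
  moves=[
    {"travel": [-10.25, -4.5, 0], "rotation": [0, 0, 0]},
    {"travel": [-10.25, -4.5, 0], "rotation": [0, 0, 0]},
    {"travel": [-10.25, -4.5, 0], "rotation": [0, 0, 0]},
    {"travel": [-10.25, -4.5, 0], "rotation": [0, 0, 0]},
    {"travel": [-10.25, -4.5, 0], "rotation": [0, 0, 0]},
  ],
)

```text
time_s: 3.83
tool_pos: [464.4, -335.7, 266.1]
tcp_rot: [2.221, 2.221, 0.001]
contact_force: [-1.0, -0.6, 0.3]
finger_gap: 88.0
grasp_force: 0.0
```

```bash
python3 wc.py w_wip; python3 - <<'E'
from plan import *
plan([])
a=[cv2.imread('pics/%s.png'%n) for n in('w_rack','w_case')]
cv2.imwrite('pics/m1.png',np.vstack([a[0][:300],a[1][:300]]))
E
```

```text
[ 464.40758757 -335.74647097  266.07344155]
t 3.8833 err cmd->meas mm [-25.  -10.2 -26.1] rad [-0.001  0.    -0.001] F [-0.3  0.3 -1.1] gap 88.0 gf 0.0
```

View pics/m1.png

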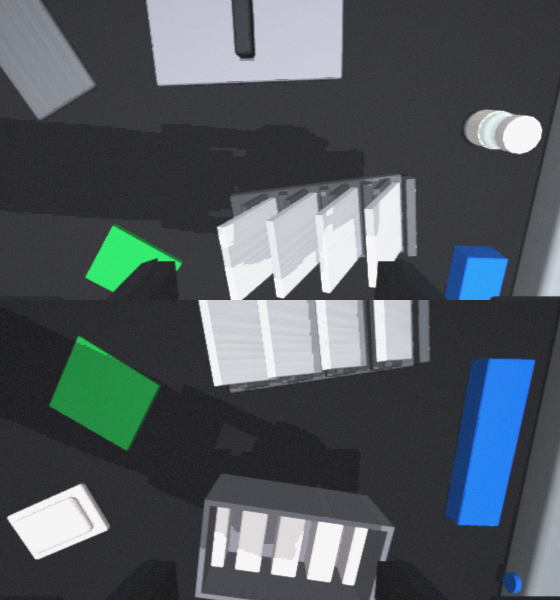

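View pics/w_wip.png

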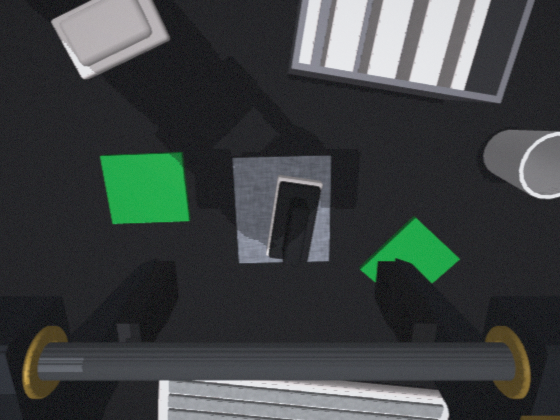

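The wrist frame shows the mat (233–330, 156–263) with the wiper at about (295,218). I'll enhance that crop, since the rib is dark on dark.

```bash
python3 - <<'E'
import cv2,numpy as np
a=cv2.imread('pics/w_wip.png')[150:275,225:345]
b=cv2.resize(a,None,fx=4.8,fy=4.8,interpolation=cv2.INTER_CUBIC)
b=(255*(b/255.)**0.45).astype(np.uint8)
t=cv2.imread('pics/top0.png')[205:265,385:440]
t=cv2.resize(t,(200,218),interpolation=cv2.INTER_CUBIC)
cv2.imwrite('pics/z1.png',b);print(b.shape)
E
```

```text
(600, 576, 3)
```

View pics/z1.png

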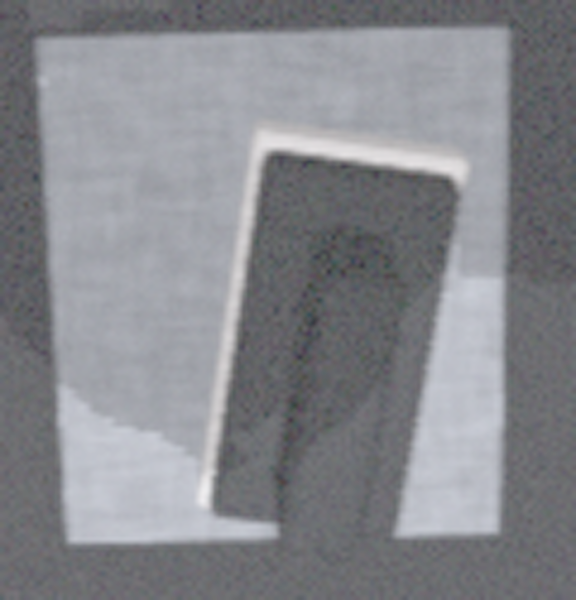

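```bash
cat > f2.py <<'E'
from fit import *
import pickle
L=lambda n:pickle.load(open(n+'.pkl','rb'))
T=L('D0')['top'];wr,wca,ww=L('w_rack'),L('w_case'),L('w_wip')
a=lambda L:[(u/4+249.6,v/4+159.6) for u,v in L]
def mfit(obs,x0,fz=None):
    def f(p):
        r=[]
        for c,l,u in obs:
            q=R.from_euler('z',p[2]).apply(l)+[p[0],p[1],p[3] if len(p)>3 else 0]
            r.append(proj(c,q)-u)
        return np.ravel(r)
    r=least_squares(f,x0,loss='soft_l1');print(r.x.round(3),f(r.x).reshape(-1,2).round(1).tolist())
    return r.x
E
python3 - <<'E'
from f2 import *
C=rect(170,98,104)
print('case');o=[(T,l,u) for l,u in zip(C,a([(358,57),(490,68),(481,290),(346,277)]))]
w=[(wca,C[3],(209,200)),(wca,C[0],(394,228)),(wca,C[2],(195,297)),(ww,C[2],(290,70)),(ww,C[1],(500,102))]
mfit(o+w,(565,-205,-.15));mfit(w,(565,-205,-.15));mfit(w,(565,-205,-.15,0))
print('wiper');p=[((225+u/4.8-.4,150+v/4.8-.4)) for u,v in[(270,152),(461,179),(212,515)]]
B=rect(46,90,29);mfit([(ww,B[3],p[0]),(ww,B[0],p[1]),(ww,B[2],p[2])],(480,-395,-.14))
M=rect(110,130,3);q=[(225+u/4.8-.4,150+v/4.8-.4) for u,v in[(509,28),(498,532),(68,543),(37,38)]]
print('mat');mfit([(ww,l,u) for l,u in zip(M,q)],(470,-393,0))
print('rack plates near-top corners')
tl=a([(106,297),(95,239),(85,181),(77,125)]);tr=a([(216,273),(201,217),(190,161),(177,106)])
X=[-67.5,-22.5,22.5,67.5];o=[]
wl=[(218,228),(268,223),(317,213),(366,209)];wb=[(214,84),(268,76),(321,70),(375,59)]
for i in range(4): o+=[(wr,(X[i],40,0),wl[i]),(wca,(X[i],-40,0),wb[i])]
mfit(o,(560,0,.13,87))
for i in range(4): o+=[(T,(X[i],40,0),tl[i]),(T,(X[i],-40,0),tr[i])]
mfit(o,(560,0,.13,87))
E
```

```text
case
[ 5.68340e+02 -2.06124e+02 -1.52000e-01] [[0.3, -1.0], [-0.1, -1.1], [0.1, -1.1], [0.1, -0.7], [-4.8, 0.0], [-0.2, -0.8], [-0.1, 0.3], [0.9, -0.9], [-0.3, 1.3]]
[ 5.68596e+02 -2.06248e+02 -1.54000e-01] [[-4.5, 0.1], [0.2, -0.6], [0.1, 0.3], [1.2, -0.8], [-0.2, 1.6]]
[ 5.68683e+02 -2.06325e+02 -1.53000e-01 -3.53000e-01] [[-4.3, 0.1], [0.1, -0.7], [0.3, 0.2], [1.3, -0.7], [-0.3, 1.6]]
wiper
[ 4.85791e+02 -3.97735e+02 -1.39000e-01] [[-1.1, -0.2], [1.7, -0.0], [-0.1, 0.3]]
mat
[ 4.72850e+02 -3.92932e+02  2.30000e-02] [[0.2, -0.4], [0.2, 0.5], [-0.2, 0.2], [-0.2, -0.1]]
rack plates near-top corners
[ 5.65251e+02 -6.13000e-01  1.28000e-01  9.10480e+01] [[-0.3, -2.3], [-0.1, 0.2], [-1.5, -2.8], [-0.1, 0.7], [-1.0, 1.6], [1.6, -0.9], [0.1, -0.1], [2.9, 2.4]]
[ 5.64923e+02 -8.36000e-01  1.25000e-01  8.86370e+01] [[-0.2, -3.3], [-0.2, 0.2], [-1.6, -3.6], [-0.6, 1.0], [-1.5, 1.0], [0.7, -0.4], [-0.7, -0.5], [1.5, 3.2], [0.2, -1.3], [-0.7, -0.3], [0.1, -1.4], [0.0, -0.9], [-0.1, -1.3], [-0.2, -1.2], [-0.8, -1.4], [0.1, -1.5]]
```

```bash
rm cmd.npy; python3 - <<'E'
from plan import *
plan([(486,-398,110,-0.139,0),(486,-398,36,-.139,0)])
E
```

```text
t 3.8833 err cmd->meas mm [ 0. -0.  0.] rad [ 0. -0.  0.] F [-0.3  0.3 -1.1] gap 88.0 gf 0.0
[486.0, -398.0, 110.0] -> [-6.31, 2.1, 15.62] [0.001, -0.0, 0.14] rows>=4.1
[486.0, -398.0, 36.0] -> [0.0, 0.0, 7.4] [-0.0, -0.0, 0.0] rows>=1.8
```

Emit:
move_arm(
  moves=[
    {"travel": [-6.31, 2.1, 15.62], "rotation": [0, 0, 0.14]},
    {"travel": [-6.31, 2.1, 15.62], "rotation": [0, 0, 0.14]},
    {"travel": [-6.31, 2.1, 15.62], "rotation": [0, 0, 0.14]},
    {"travel": [-6.31, 2.1, 15.62], "rotation": [0, 0, 0.14]},
    {"travel": [-6.31, 2.1, 15.62], "rotation": [0, 0, 0.14]},
  ],
)

```text
time_s: 4.3
tool_pos: [484.5, -397.0, 102.4]
tcp_rot: [-2.362, -2.055, -0.0]
contact_force: [-1.4, 0.1, -1.1]
finger_gap: 87.9
grasp_force: 0.0
```

Emit:
move_arm(
  moves=[
    {"travel": [0, 0, 2.5], "rotation": [0, 0, 0]},
    {"travel": [0, 0, 5], "rotation": [0, 0, 0]},
    {"travel": [0, 0, 7.4], "rotation": [0, 0, 0]},
    {"travel": [0, 0, 7.4], "rotation": [0, 0, 0]},
    {"travel": [0, 0, 7.4], "rotation": [0, 0, 0]},
  ],
)

```text
time_s: 4.72
tool_pos: [486.1, -398.5, 37.1]
tcp_rot: [2.369, 2.063, 0.0]
contact_force: [0.0, -0.7, 0.6]
finger_gap: 88.2
grasp_force: 0.0
```

Emit:
move_arm(
  moves=[
    {"travel": [0, 0, 0], "rotation": [0, 0, 0]},
    {"travel": [0, 0, 0], "rotation": [0, 0, 0]},
    {"travel": [0, 0, 0], "rotation": [0, 0, 0]},
    {"travel": [0, 0, 0], "rotation": [0, 0, 0]},
    {"travel": [0, 0, 0], "rotation": [0, 0, 0]},
  ],
  gripper=1,
  grip_force=50,
)

```text
time_s: 5.13
tool_pos: [485.2, -399.9, 36.2]
tcp_rot: [2.371, 2.06, -0.0]
contact_force: [0.5, 1.2, -0.0]
finger_gap: 56.9
grasp_force: 0.0
```

Emit:
move_arm(
  moves=[
    {"travel": [0, 0, 0], "rotation": [0, 0, 0]},
    {"travel": [0, 0, 0], "rotation": [0, 0, 0]},
    {"travel": [0, 0, 0], "rotation": [0, 0, 0]},
    {"travel": [0, 0, 0], "rotation": [0, 0, 0]},
    {"travel": [0, 0, 0], "rotation": [0, 0, 0]},
  ],
)

```text
time_s: 5.55
tool_pos: [485.0, -399.8, 35.5]
tcp_rot: [-2.371, -2.061, 0.0]
contact_force: [0.5, -0.1, 0.5]
finger_gap: 23.9
grasp_force: 0.0
```

```bash
python3 - <<'E'
from plan import *
plan([])
E
```

```text
t 5.55 err cmd->meas mm [-1.9 -0.7  0.5] rad [-0.    -0.     0.001] F [ 0.5 -0.1  0.5] gap 23.9 gf 0.0
```

Emit:
move_arm(
  moves=[
    {"travel": [0, 0, 0], "rotation": [0, 0, 0]},
    {"travel": [0, 0, 0], "rotation": [0, 0, 0]},
    {"travel": [0, 0, 0], "rotation": [0, 0, 0]},
    {"travel": [0, 0, 0], "rotation": [0, 0, 0]},
    {"travel": [0, 0, 0], "rotation": [0, 0, 0]},
  ],
)

```text
time_s: 5.97
tool_pos: [485.0, -399.8, 35.5]
tcp_rot: [-2.371, -2.06, 0.0]
contact_force: [-1.4, -0.4, -0.8]
finger_gap: 17.5
grasp_force: 50.0
```

Emit:
move_arm(
  moves=[
    {"travel": [0, 0, -0.5], "rotation": [0, 0, 0]},
    {"travel": [0, 0, -2.5], "rotation": [0, 0, 0]},
    {"travel": [0, 0, -6], "rotation": [0, 0, 0]},
    {"travel": [0, 0, -10], "rotation": [0, 0, 0]},
    {"travel": [0, 0, -14], "rotation": [0, 0, 0]},
  ],
)

```text
time_s: 6.38
tool_pos: [484.8, -399.3, 177.1]
tcp_rot: [-2.37, -2.06, -0.0]
contact_force: [1.0, 0.1, -2.7]
finger_gap: 17.6
grasp_force: 50.0
```

Emit:
move_arm(
  moves=[
    {"travel": [0, 0, -0.5], "rotation": [0, 0, 0]},
    {"travel": [0, 0, -0.5], "rotation": [0, 0, 0]},
  ],
)

```text
time_s: 6.55
tool_pos: [485.8, -400.4, 183.6]
tcp_rot: [2.367, 2.057, 0.0]
contact_force: [0.3, -0.9, -1.7]
finger_gap: 17.7
grasp_force: 50.0
```

```bash
rm cmd.npy; python3 - <<'E'
from plan import *
plan([(430,-150,190,-.139,0),(420,100,200,-.139,0),(470,310,220,-.139,0)])
E
```

```text
t 6.55 err cmd->meas mm [-0. -0.  0.] rad [ 0.  0. -0.] F [ 0.3 -0.9 -1.7] gap 17.7 gf 50.0
[457.9, -275.2, 186.8] -> [12.01, -4.51, -0.39] [0.002, 0.002, -0.0] rows>=3.1
[430.0, -150.0, 190.0] -> [12.01, -4.5, -0.35] [0.002, 0.002, -0.001] rows>=3.1
[425.0, -25.0, 195.0] -> [12.31, -2.23, -0.5] [0.0, -0.0, 0.0] rows>=3.0
[420.0, 100.0, 200.0] -> [12.31, -2.22, -0.49] [0.0, -0.0, 0.0] rows>=3.0
[445.0, 205.0, 210.0] -> [10.74, 1.02, -1.0] [0.0, -0.0, 0.0] rows>=2.6
[470.0, 310.0, 220.0] -> [10.75, 1.03, -0.99] [0.0, -0.0, 0.0] rows>=2.6
```

Emit:
move_arm(
  moves=[
    {"travel": [12.01, -4.51, -0.39], "rotation": [0, 0, 0]},
    {"travel": [12.01, -4.51, -0.39], "rotation": [0, 0, 0]},
    {"travel": [12.01, -4.51, -0.39], "rotation": [0, 0, 0]},
    {"travel": [12.01, -4.51, -0.39], "rotation": [0, 0, 0]},
  ],
)

```text
time_s: 6.88
tool_pos: [455.2, -268.3, 182.4]
tcp_rot: [-2.363, -2.06, -0.001]
contact_force: [-0.2, 0.1, -1.2]
finger_gap: 17.4
grasp_force: 50.0
```

Emit:
move_arm(
  moves=[
    {"travel": [12.01, -4.5, -0.35], "rotation": [0, 0, 0]},
    {"travel": [12.01, -4.5, -0.35], "rotation": [0, 0, 0]},
    {"travel": [12.01, -4.5, -0.35], "rotation": [0, 0, 0]},
    {"travel": [12.01, -4.5, -0.35], "rotation": [0, 0, 0]},
  ],
)

```text
time_s: 7.22
tool_pos: [427.2, -144.0, 186.5]
tcp_rot: [-2.364, -2.061, 0.0]
contact_force: [0.2, -1.1, -1.3]
finger_gap: 18.0
grasp_force: 50.0
```

Emit:
move_arm(
  moves=[
    {"travel": [12.31, -2.23, -0.5], "rotation": [0, 0, 0]},
    {"travel": [12.31, -2.23, -0.5], "rotation": [0, 0, 0]},
    {"travel": [12.31, -2.23, -0.5], "rotation": [0, 0, 0]},
    {"travel": [12.31, -2.23, -0.5], "rotation": [0, 0, 0]},
  ],
)

```text
time_s: 7.55
tool_pos: [423.2, -18.9, 191.9]
tcp_rot: [-2.363, -2.065, 0.0]
contact_force: [0.9, -0.6, -0.8]
finger_gap: 17.8
grasp_force: 50.0
```

Emit:
move_arm(
  moves=[
    {"travel": [12.31, -2.22, -0.49], "rotation": [0, 0, 0]},
    {"travel": [12.31, -2.22, -0.49], "rotation": [0, 0, 0]},
    {"travel": [12.31, -2.22, -0.49], "rotation": [0, 0, 0]},
    {"travel": [12.31, -2.22, -0.49], "rotation": [0, 0, 0]},
  ],
)

```text
time_s: 7.88
tool_pos: [418.4, 105.9, 196.9]
tcp_rot: [-2.363, -2.066, 0.001]
contact_force: [1.1, 0.5, -1.8]
finger_gap: 17.4
grasp_force: 50.0
```

Emit:
move_arm(
  moves=[
    {"travel": [10.74, 1.02, -1.0], "rotation": [0, 0, 0]},
    {"travel": [10.74, 1.02, -1.0], "rotation": [0, 0, 0]},
    {"travel": [10.74, 1.02, -1.0], "rotation": [0, 0, 0]},
    {"travel": [10.74, 1.02, -1.0], "rotation": [0, 0, 0]},
  ],
)

```text
time_s: 8.22
tool_pos: [445.3, 208.5, 206.7]
tcp_rot: [-2.367, -2.064, 0.001]
contact_force: [0.8, 0.2, -1.8]
finger_gap: 17.6
grasp_force: 50.0
```

```bash
rm cmd.npy; python3 - <<'E'
from plan import *
plan([(445,490,250,-.144,0)])
E
```

```text
t 8.2167 err cmd->meas mm [0. 0. 0.] rad [ 0. -0. -0.] F [ 0.8  0.2 -1.8] gap 17.6 gf 50.0
[445.1, 349.2, 228.4] -> [13.94, -1.93, -2.15] [-0.001, -0.0, 0.004] rows>=3.4
[445.0, 490.0, 250.0] -> [13.94, -1.99, -2.16] [-0.0, -0.0, 0.003] rows>=3.4
```

Emit:
move_arm(
  moves=[
    {"travel": [13.94, -1.93, -2.15], "rotation": [0, 0, 0]},
    {"travel": [13.94, -1.93, -2.15], "rotation": [0, 0, 0]},
    {"travel": [13.94, -1.93, -2.15], "rotation": [0, 0, 0]},
    {"travel": [13.94, -1.93, -2.15], "rotation": [0, 0, 0]},
  ],
)

```text
time_s: 8.55
tool_pos: [444.9, 349.1, 228.5]
tcp_rot: [-2.369, -2.062, 0.001]
contact_force: [-0.1, 0.5, -1.6]
finger_gap: 18.1
grasp_force: 50.0
```

Emit:
move_arm(
  moves=[
    {"travel": [13.94, -1.99, -2.16], "rotation": [0, 0, 0.007]},
    {"travel": [13.94, -1.99, -2.16], "rotation": [0, 0, 0.007]},
    {"travel": [13.94, -1.99, -2.16], "rotation": [0, 0, 0.007]},
    {"travel": [13.94, -1.99, -2.16], "rotation": [0, 0, 0.007]},
    {"travel": [13.94, -1.99, -2.16], "rotation": [0, 0, 0.007]},
  ],
)

```text
time_s: 8.97
tool_pos: [444.7, 489.3, 248.8]
tcp_rot: [-2.375, -2.055, 0.003]
contact_force: [-0.7, 0.3, -2.4]
finger_gap: 17.2
grasp_force: 50.0
```

Emit:
move_arm(
  moves=[
    {"travel": [0, 0, 0], "rotation": [0, 0, 0]},
    {"travel": [0, 0, 0], "rotation": [0, 0, 0]},
  ],
)

```text
time_s: 9.13
tool_pos: [445.5, 485.6, 249.7]
tcp_rot: [2.38, 2.051, -0.004]
contact_force: [-0.1, -0.1, -1.0]
finger_gap: 17.6
grasp_force: 50.0
```

```bash
python3 wc.py w_st
```

```text
[445.46699681 485.61777012 249.66423157]
```

View pics/w_st.png

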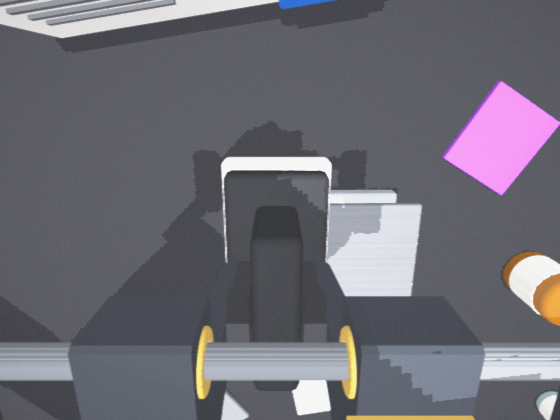

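The stage corner (far, +y) is at (422,205); the held wiper's backing front corners are at (226,171) and (329,171).

```bash
python3 - <<'E'
from f2 import *
c=L('w_st')
print('cam',c['P'])
yaw=-.144;u=np.array([np.cos(yaw),np.sin(yaw)]);v=np.array([-u[1],u[0]])
for q in[(422,205),(412,297),(335,203)]: print('stage',px(c,*q,74)[:2].round(1))
p=px(c,422,205,74)[:2];print('centre from corner',p-80*u-50*v)
m=np.array([(px(c,x,171,249.7-32.5+26)[:2]) for x in(226,329)]);print(m, np.linalg.norm(m[1]-m[0]),'yaw',np.arctan2(*(m[1]-m[0])[::-1]))
print('wiper centre offset from tcp (along,across)',(lambda d:(d@u,d@v-45))(m.mean(0)-[445.47,485.62]))
E
```

```text
cam [458.14077047 565.24349588 395.69839592]
stage [574.6 444.2]
stage [562.3 349. ]
stage [496.2 457.9]
centre from corner [488.28443207 406.24074708]
[[432.2750559  535.18984375]
 [475.10054342 528.77731029]] 43.3029209928342 yaw -0.14863211831325537
wiper centre offset from tcp (along,across) (np.float64(1.4794391190399452), np.float64(2.062987208581802))
```

```bash
rm cmd.npy; python3 - <<'E'
from plan import *
u=np.array([np.cos(-.144),np.sin(-.144)]);v=np.array([-u[1],u[0]])
P=lambda s,z:(*(np.array([488.3,406.2])+u*(s-1)-2*v),z,-.144,0)
plan([P(-58,150),P(-58,112)])
E
```

```text
t 9.1833 err cmd->meas mm [-0.  0.  0.] rad [ 0. -0.  0.] F [ 0.9  0.4 -2.3] gap 17.9 gf 50.0
[429.6, 412.7, 150.0] -> [-7.43, -0.48, 10.03] [-0.001, 0.001, -0.005] rows>=3.0
[429.6, 412.7, 112.0] -> [0.0, -0.0, 3.8] [0.0, 0.0, 0.0] rows>=0.9
```

Emit:
move_arm(
  moves=[
    {"travel": [-7.43, -0.48, 10.03], "rotation": [0, 0, -0.005]},
    {"travel": [-7.43, -0.48, 10.03], "rotation": [0, 0, -0.005]},
    {"travel": [-7.43, -0.48, 10.03], "rotation": [0, 0, -0.005]},
    {"travel": [-7.43, -0.48, 10.03], "rotation": [0, 0, -0.005]},
    {"travel": [-7.43, -0.48, 10.03], "rotation": [0, 0, -0.005]},
  ],
)

```text
time_s: 9.6
tool_pos: [428.7, 412.0, 149.3]
tcp_rot: [-2.376, -2.055, 0.006]
contact_force: [0.8, 0.1, -0.8]
finger_gap: 17.7
grasp_force: 50.0
```

Emit:
move_arm(
  moves=[
    {"travel": [0, 0, 1.3], "rotation": [0, 0, 0]},
    {"travel": [0, 0, 2.6], "rotation": [0, 0, 0]},
    {"travel": [0, 0, 3.8], "rotation": [0, 0, 0]},
    {"travel": [0, 0, 3.8], "rotation": [0, 0, 0]},
    {"travel": [0, 0, 3.8], "rotation": [0, 0, 0]},
  ],
)

```text
time_s: 10.02
tool_pos: [430.1, 414.8, 114.0]
tcp_rot: [2.373, 2.058, 0.003]
contact_force: [0.8, -0.4, -0.7]
finger_gap: 18.1
grasp_force: 50.0
```

```bash
python3 - <<'E'
from plan import *
M,s=meas();print(s['contact_force'],s['wrist_torque'])
u=np.array([np.cos(-.144),np.sin(-.144)]);v=np.array([-u[1],u[0]])
P=lambda s,z:(*(np.array([488.3,406.2])+u*(s-1)-2*v),z,-.144,0)
os.remove('cmd.npy')
plan([P(-58,100.5),P(62,100.5)])
E
```

```text
[ 0.78117646 -0.35170883 -0.70289079] [-0.09509864  0.0600329   0.00358813]
t 10.0167 err cmd->meas mm [0. 0. 0.] rad [-0. -0. -0.] F [ 0.8 -0.4 -0.7] gap 18.1 gf 50.0
[429.6, 412.7, 100.5] -> [-0.22, -0.02, 1.34] [0.002, -0.001, 0.002] rows>=0.3
[548.4, 395.5, 100.5] -> [0.01, 12.0, 0.0] [-0.0, -0.0, -0.0] rows>=2.9
```

Emit:
move_arm(
  moves=[
    {"travel": [-0.2, 0, 0.4], "rotation": [0, 0, 0]},
    {"travel": [-0.2, 0, 0.8], "rotation": [0, 0, 0]},
    {"travel": [-0.2, 0, 1.1], "rotation": [0, 0, 0]},
    {"travel": [-0.2, 0, 1.1], "rotation": [0, 0, 0]},
    {"travel": [-0.2, 0, 1.1], "rotation": [0, 0, 0]},
  ],
)

```text
time_s: 10.43
tool_pos: [429.6, 412.6, 102.3]
tcp_rot: [2.373, 2.058, 0.003]
contact_force: [3.2, -0.0, 1.9]
finger_gap: 17.6
grasp_force: 50.0
```

Emit:
move_arm(
  moves=[
    {"travel": [0, 0, 0], "rotation": [0, 0, 0]},
    {"travel": [0, 0, 0], "rotation": [0, 0, 0]},
  ],
)

```text
time_s: 10.6
tool_pos: [429.4, 412.5, 102.2]
tcp_rot: [2.373, 2.058, 0.002]
contact_force: [3.1, 0.4, 2.2]
finger_gap: 16.8
grasp_force: 50.0
```

Emit:
move_arm(
  moves=[
    {"travel": [0, 0, 0.1], "rotation": [0, 0, 0]},
    {"travel": [0, 0, 0.2], "rotation": [0, 0, 0]},
    {"travel": [0, 0, 0.2], "rotation": [0, 0, 0]},
  ],
)

```text
time_s: 10.85
tool_pos: [429.1, 412.5, 99.7]
tcp_rot: [2.373, 2.058, 0.001]
contact_force: [3.2, 0.9, 3.1]
finger_gap: 17.6
grasp_force: 50.0
```

Emit:
move_arm(
  moves=[
    {"travel": [0, 0.4, 0], "rotation": [0, 0, 0]},
    {"travel": [0, 0.8, 0], "rotation": [0, 0, 0]},
    {"travel": [0, 1.2, 0], "rotation": [0, 0, 0]},
    {"travel": [0, 1.6, 0], "rotation": [0, 0, 0]},
    {"travel": [0, 2.0, 0], "rotation": [0, 0, 0]},
  ],
)

```text
time_s: 11.27
tool_pos: [448.8, 409.4, 99.4]
tcp_rot: [-2.373, -2.058, 0.001]
contact_force: [-2.9, 0.1, 3.6]
finger_gap: 17.5
grasp_force: 50.0
```

```bash
python3 - <<'E'
from plan import *
M,s=meas();print(s['tool_pos'],s['contact_force'],s['wrist_torque'])
u=np.array([np.cos(-.144),np.sin(-.144)]);d=s['tool_pos'][:2]-[488.3,406.2];print(d@u+1,d@[-u[1],u[0]]+2)
E
```

```text
[448.81984101 409.4223329   99.43286028] [-2.89088865  0.07420589  3.57904813] [0.0091125  0.66314859 0.02089952]
-38.53394949331838 -0.47653395402661713
```

Emit:
move_arm(
  moves=[
    {"travel": [0, 0.5, 0], "rotation": [0, 0, 0]},
    {"travel": [0, 1.0, 0], "rotation": [0, 0, 0]},
    {"travel": [0, 1.5, 0], "rotation": [0, 0, 0]},
    {"travel": [0, 2.0, 0], "rotation": [0, 0, 0]},
    {"travel": [0, 2.5, 0], "rotation": [0, 0, 0]},
  ],
)

```text
time_s: 11.68
tool_pos: [474.0, 405.9, 99.6]
tcp_rot: [2.374, 2.058, -0.0]
contact_force: [-3.5, -0.3, 4.2]
finger_gap: 17.3
grasp_force: 50.0
```

Emit:
move_arm(
  moves=[
    {"travel": [0, 0.5, 0], "rotation": [0, 0, 0]},
    {"travel": [0, 1.0, 0], "rotation": [0, 0, 0]},
    {"travel": [0, 1.5, 0], "rotation": [0, 0, 0]},
    {"travel": [0, 2.0, 0], "rotation": [0, 0, 0]},
    {"travel": [0, 2.5, 0], "rotation": [0, 0, 0]},
  ],
)

```text
time_s: 12.1
tool_pos: [498.7, 402.4, 99.6]
tcp_rot: [2.373, 2.058, -0.0]
contact_force: [-3.3, 0.4, 4.2]
finger_gap: 17.8
grasp_force: 50.0
```

Emit:
move_arm(
  moves=[
    {"travel": [0, 0.5, 0], "rotation": [0, 0, 0]},
    {"travel": [0, 1.0, 0], "rotation": [0, 0, 0]},
    {"travel": [0, 1.5, 0], "rotation": [0, 0, 0]},
    {"travel": [0, 2.0, 0], "rotation": [0, 0, 0]},
    {"travel": [0, 2.5, 0], "rotation": [0, 0, 0]},
  ],
)

```text
time_s: 12.52
tool_pos: [523.5, 398.8, 99.6]
tcp_rot: [2.373, 2.058, -0.0]
contact_force: [-4.1, -0.1, 3.9]
finger_gap: 17.9
grasp_force: 50.0
```

Emit:
move_arm(
  moves=[
    {"travel": [0, 0.5, 0], "rotation": [0, 0, 0]},
    {"travel": [0, 1.0, 0], "rotation": [0, 0, 0]},
    {"travel": [0, 1.5, 0], "rotation": [0, 0, 0]},
    {"travel": [0, 2.0, 0], "rotation": [0, 0, 0]},
    {"travel": [0, 2.4, 0], "rotation": [0, 0, 0]},
  ],
)

```text
time_s: 12.93
tool_pos: [547.3, 395.4, 99.6]
tcp_rot: [2.374, 2.058, 0.0]
contact_force: [-3.1, 0.5, 3.3]
finger_gap: 17.7
grasp_force: 50.0
```

```bash
python3 - <<'E'
from plan import *
M,s=meas();print(s['tool_pos'],s['contact_force'],s['wrist_torque'])
u=np.array([np.cos(-.144),np.sin(-.144)]);d=s['tool_pos'][:2]-[488.3,406.2];print(d@u+1,d@[-u[1],u[0]]+2)
E
```

```text
[547.3096386  395.39141313  99.62571727] [-3.11860499  0.50805783  3.28586287] [0.02796908 0.71371311 0.03168496]
60.949946186279995 -0.22866553511536303
```

```bash
rm cmd.npy; python3 - <<'E'
from plan import *
M,s=meas();p=s['tool_pos']
plan([(p[0],p[1],200,-.139,0),(430,100,200,-.139,0),(430,-150,200,-.139,0),(472,-394,160,-.139,0),(472,-394,36,-.139,0)])
E
```

```text
t 12.9333 err cmd->meas mm [0. 0. 0.] rad [ 0.  0. -0.] F [-3.1  0.5  3.3] gap 17.7 gf 50.0
[547.3, 395.4, 200.0] -> [0.0, 0.0, -10.04] [0.0, -0.0, -0.003] rows>=2.4
[488.7, 247.7, 200.0] -> [-15.44, -3.76, 0.0] [0.0, -0.0, -0.0] rows>=3.8
[430.0, 100.0, 200.0] -> [-15.44, -3.76, -0.0] [0.0, -0.0, -0.0] rows>=3.8
[430.0, -25.0, 200.0] -> [-12.38, 1.74, -0.0] [0.0, -0.0, -0.0] rows>=3.0
[430.0, -150.0, 200.0] -> [-12.38, 1.73, -0.0] [0.0, -0.0, -0.0] rows>=3.0
[451.0, -272.0, 180.0] -> [-11.79, 3.77, 2.0] [0.0, -0.0, -0.0] rows>=3.0
[472.0, -394.0, 160.0] -> [-11.79, 3.77, 2.0] [0.0, -0.0, -0.0] rows>=3.0
[472.0, -394.0, 36.0] -> [-0.0, 0.0, 12.4] [0.0, -0.0, -0.0] rows>=3.0
```

Emit:
move_arm(
  moves=[
    {"travel": [0, 0, -1.5], "rotation": [0, 0, 0]},
    {"travel": [0, 0, -5], "rotation": [0, 0, 0]},
    {"travel": [0, 0, -8], "rotation": [0, 0, 0]},
    {"travel": [0, 0, -10], "rotation": [0, 0, 0]},
    {"travel": [0, 0, -10], "rotation": [0, 0, 0]},
  ],
)

```text
time_s: 13.35
tool_pos: [548.6, 395.8, 204.0]
tcp_rot: [2.372, 2.056, 0.012]
contact_force: [0.2, -0.3, -1.0]
finger_gap: 17.0
grasp_force: 50.0
```

Emit:
move_arm(
  moves=[
    {"travel": [-15.44, -3.76, 0], "rotation": [0, 0, 0]},
    {"travel": [-15.44, -3.76, 0], "rotation": [0, 0, 0]},
    {"travel": [-15.44, -3.76, 0], "rotation": [0, 0, 0]},
    {"travel": [-15.44, -3.76, 0], "rotation": [0, 0, 0]},
    {"travel": [-15.44, -3.76, 0], "rotation": [0, 0, 0]},
  ],
)

```text
time_s: 13.77
tool_pos: [485.6, 243.5, 197.8]
tcp_rot: [-2.376, -2.054, 0.008]
contact_force: [-0.0, -0.5, -1.6]
finger_gap: 17.7
grasp_force: 50.0
```

Emit:
move_arm(
  moves=[
    {"travel": [-15.44, -3.76, 0], "rotation": [0, 0, 0]},
    {"travel": [-15.44, -3.76, 0], "rotation": [0, 0, 0]},
    {"travel": [-15.44, -3.76, 0], "rotation": [0, 0, 0]},
    {"travel": [-15.44, -3.76, 0], "rotation": [0, 0, 0]},
    {"travel": [-15.44, -3.76, 0], "rotation": [0, 0, 0]},
  ],
)

```text
time_s: 14.18
tool_pos: [427.0, 96.8, 198.4]
tcp_rot: [-2.377, -2.054, 0.004]
contact_force: [-0.2, 0.2, -1.8]
finger_gap: 17.8
grasp_force: 50.0
```

Emit:
move_arm(
  moves=[
    {"travel": [-12.38, 1.74, 0], "rotation": [0, 0, 0]},
    {"travel": [-12.38, 1.74, 0], "rotation": [0, 0, 0]},
    {"travel": [-12.38, 1.74, 0], "rotation": [0, 0, 0]},
    {"travel": [-12.38, 1.74, 0], "rotation": [0, 0, 0]},
  ],
)

```text
time_s: 14.52
tool_pos: [428.7, -30.1, 198.6]
tcp_rot: [2.379, 2.05, -0.003]
contact_force: [-0.5, 0.6, -1.5]
finger_gap: 17.7
grasp_force: 50.0
```

Emit:
move_arm(
  moves=[
    {"travel": [-12.38, 1.73, 0], "rotation": [0, 0, 0]},
    {"travel": [-12.38, 1.73, 0], "rotation": [0, 0, 0]},
    {"travel": [-12.38, 1.73, 0], "rotation": [0, 0, 0]},
    {"travel": [-12.38, 1.73, 0], "rotation": [0, 0, 0]},
  ],
)

```text
time_s: 14.85
tool_pos: [428.1, -155.2, 198.4]
tcp_rot: [2.378, 2.051, -0.002]
contact_force: [1.1, 1.7, -1.9]
finger_gap: 17.6
grasp_force: 50.0
```

Emit:
move_arm(
  moves=[
    {"travel": [-11.79, 3.77, 2.0], "rotation": [0, 0, 0]},
    {"travel": [-11.79, 3.77, 2.0], "rotation": [0, 0, 0]},
    {"travel": [-11.79, 3.77, 2.0], "rotation": [0, 0, 0]},
    {"travel": [-11.79, 3.77, 2.0], "rotation": [0, 0, 0]},
  ],
)

```text
time_s: 15.18
tool_pos: [448.8, -276.9, 176.6]
tcp_rot: [-2.377, -2.053, 0.002]
contact_force: [0.0, -0.4, -1.7]
finger_gap: 17.8
grasp_force: 50.0
```

Emit:
move_arm(
  moves=[
    {"travel": [-11.79, 3.77, 2.0], "rotation": [0, 0, 0]},
    {"travel": [-11.79, 3.77, 2.0], "rotation": [0, 0, 0]},
    {"travel": [-11.79, 3.77, 2.0], "rotation": [0, 0, 0]},
    {"travel": [-11.79, 3.77, 2.0], "rotation": [0, 0, 0]},
    {"travel": [-11.79, 3.77, 2.0], "rotation": [0, 0, 0]},
  ],
)

```text
time_s: 15.6
tool_pos: [469.0, -394.3, 156.8]
tcp_rot: [-2.373, -2.054, -0.0]
contact_force: [0.4, 1.0, -1.9]
finger_gap: 17.5
grasp_force: 50.0
```

```bash
python3 - <<'E'
from plan import *
os.remove('cmd.npy')
plan([(472,-394,37,-.139,0)])
E
```

```text
t 15.6 err cmd->meas mm [0. 0. 0.] rad [-0. -0. -0.] F [ 0.4  1.  -1.9] gap 17.5 gf 50.0
[472.0, -394.0, 37.0] -> [0.05, 0.32, 11.98] [-0.002, -0.002, -0.005] rows>=2.9
```

Emit:
move_arm(
  moves=[
    {"travel": [0.05, 0.32, 4], "rotation": [0, 0, 0]},
    {"travel": [0.05, 0.32, 7], "rotation": [0, 0, 0]},
    {"travel": [0.05, 0.32, 9.5], "rotation": [0, 0, 0]},
    {"travel": [0.05, 0.32, 11], "rotation": [0, 0, 0]},
    {"travel": [0.05, 0.32, 11], "rotation": [0, 0, 0]},
  ],
)

```text
time_s: 16.02
tool_pos: [471.6, -390.6, 46.1]
tcp_rot: [-2.367, -2.055, -0.0]
contact_force: [-0.1, 0.5, -2.8]
finger_gap: 17.4
grasp_force: 50.0
```

Emit:
move_arm(
  moves=[
    {"travel": [0, 0, 0.4], "rotation": [0, 0, 0]},
    {"travel": [0, 0, 0.8], "rotation": [0, 0, 0]},
    {"travel": [0, 0, 1.0], "rotation": [0, 0, 0]},
    {"travel": [0, 0, 1.0], "rotation": [0, 0, 0]},
    {"travel": [0, 0, 1.0], "rotation": [0, 0, 0]},
  ],
)

```text
time_s: 16.43
tool_pos: [472.6, -393.7, 40.3]
tcp_rot: [2.373, 2.058, -0.0]
contact_force: [-0.1, -0.5, -1.4]
finger_gap: 18.0
grasp_force: 50.0
```

Emit:
move_arm(
  moves=[
    {"travel": [0, 0, 0.2], "rotation": [0, 0, 0]},
    {"travel": [0, 0, 0.4], "rotation": [0, 0, 0]},
    {"travel": [0, 0, 0.4], "rotation": [0, 0, 0]},
    {"travel": [0, 0, 0.4], "rotation": [0, 0, 0]},
  ],
)

```text
time_s: 16.77
tool_pos: [472.3, -393.6, 35.6]
tcp_rot: [-2.373, -2.058, -0.0]
contact_force: [-0.0, 1.3, -2.1]
finger_gap: 17.9
grasp_force: 50.0
```

Emit:
move_arm(
  moves=[
    {"travel": [0, 0, 0], "rotation": [0, 0, 0]},
    {"travel": [0, 0, 0], "rotation": [0, 0, 0]},
    {"travel": [0, 0, 0], "rotation": [0, 0, 0]},
    {"travel": [0, 0, 0], "rotation": [0, 0, 0]},
    {"travel": [0, 0, 0], "rotation": [0, 0, 0]},
  ],
  gripper=0.4,
)

```text
time_s: 17.18
tool_pos: [472.4, -393.6, 35.7]
tcp_rot: [2.373, 2.058, -0.0]
contact_force: [-0.6, 0.4, -0.4]
finger_gap: 49.1
grasp_force: 0.0
```

Emit:
move_arm(
  moves=[
    {"travel": [0, 0, -2], "rotation": [0, 0, 0]},
    {"travel": [0, 0, -5], "rotation": [0, 0, 0]},
    {"travel": [0, 0, -9], "rotation": [0, 0, 0]},
    {"travel": [0, 0, -13], "rotation": [0, 0, 0]},
    {"travel": [0, 0, -17], "rotation": [0, 0, 0]},
  ],
)

```text
time_s: 17.6
tool_pos: [472.1, -393.3, 207.6]
tcp_rot: [-2.373, -2.058, -0.0]
contact_force: [-0.1, -0.2, -0.3]
finger_gap: 53.0
grasp_force: 0.0
```

```bash
rm cmd.npy; python3 - <<'E'
from plan import *
plan([(480,-100,220,0.0,0.2),(480,20,220,0.13,0.2),(500,70,230,.13,0)])
E
```

```text
t 17.6 err cmd->meas mm [-0.  0.  0.] rad [-0.  0.  0.] F [-0.1 -0.2 -0.3] gap 53.0 gf 0.0
[476.1, -246.6, 213.8] -> [14.57, -1.69, -0.62] [-0.1, 0.007, -0.071] rows>=3.5
[480.0, -100.0, 220.0] -> [14.66, -0.58, -0.63] [-0.1, 0.007, -0.07] rows>=3.5
[480.0, 20.0, 220.0] -> [12.0, -0.01, -0.0] [0.0, 0.026, -0.128] rows>=2.9
[500.0, 70.0, 230.0] -> [4.7, 2.78, -0.46] [0.2, -0.0, 0.0] rows>=1.6
```

```bash
rm cmd.npy; cat > pl.py <<'E'
from plan import *
TH=np.pi/6;RY=.128
def grasp(i,d,back=0,z=89.5,c=(565.25,-0.6),dx=0):   # i=0 nearest robot .. 3
    h=np.array([np.cos(RY),np.sin(RY),0]);e=np.array([0,0,1.])
    n=np.cos(TH)*h+np.sin(TH)*e;u=-np.sin(TH)*h+np.cos(TH)*e
    Q=np.array([*c,z])+h*((-67.5+45*i)+dx)
    return (*(Q+4*n-(d-back)*u),RY,TH)
CY=-.153;CC=np.array([568.6,-206.2])
def slot(s,z,dy=0,ds=0):
    return (*(CC+np.array([np.cos(CY),np.sin(CY)])*(s+ds)+np.array([-np.sin(CY),np.cos(CY)])*dy),z,CY,0)
E
python3 - <<'E'
from pl import *
plan([(480,-100,220,0.0,0.2),grasp(0,26,80),grasp(0,26,0)])
E
```

```text
t 17.6 err cmd->meas mm [-0.  0.  0.] rad [-0.  0.  0.] F [-0.1 -0.2 -0.3] gap 53.0 gf 0.0
[476.1, -246.6, 213.8] -> [14.57, -1.69, -0.62] [-0.1, 0.007, -0.071] rows>=3.5
[480.0, -100.0, 220.0] -> [14.66, -0.58, -0.63] [-0.1, 0.007, -0.07] rows>=3.5
[475.0, -12.2, 138.3] -> [8.78, -2.13, 7.91] [-0.323, 0.046, -0.121] rows>=2.9
[514.6, -7.1, 69.0] -> [-0.01, 0.0, 8.0] [0.0, -0.0, 0.0] rows>=1.9
```

Emit:
move_arm(
  moves=[
    {"travel": [14.57, -1.69, -0.62], "rotation": [-0.1, 0.007, -0.071]},
    {"travel": [14.57, -1.69, -0.62], "rotation": [-0.1, 0.007, -0.071]},
    {"travel": [14.57, -1.69, -0.62], "rotation": [-0.1, 0.007, -0.071]},
    {"travel": [14.57, -1.69, -0.62], "rotation": [-0.1, 0.007, -0.071]},
    {"travel": [14.57, -1.69, -0.62], "rotation": [-0.1, 0.007, -0.071]},
  ],
  gripper=0.75,
)

```text
time_s: 18.02
tool_pos: [476.4, -243.3, 212.7]
tcp_rot: [2.242, 2.095, 0.11]
contact_force: [0.1, -0.1, 0.2]
finger_gap: 22.9
grasp_force: 0.0
```

Emit:
move_arm(
  moves=[
    {"travel": [14.66, -0.58, -0.63], "rotation": [-0.1, 0.007, -0.07]},
    {"travel": [14.66, -0.58, -0.63], "rotation": [-0.1, 0.007, -0.07]},
    {"travel": [14.66, -0.58, -0.63], "rotation": [-0.1, 0.007, -0.07]},
    {"travel": [14.66, -0.58, -0.63], "rotation": [-0.1, 0.007, -0.07]},
    {"travel": [14.66, -0.58, -0.63], "rotation": [-0.1, 0.007, -0.07]},
  ],
)

```text
time_s: 18.43
tool_pos: [480.3, -97.6, 218.5]
tcp_rot: [2.113, 2.119, 0.214]
contact_force: [-0.7, -0.9, 0.5]
finger_gap: 22.0
grasp_force: 0.0
```

Emit:
move_arm(
  moves=[
    {"travel": [8.78, -2.13, 7.91], "rotation": [-0.323, 0.046, -0.121]},
    {"travel": [8.78, -2.13, 7.91], "rotation": [-0.323, 0.046, -0.121]},
    {"travel": [8.78, -2.13, 7.91], "rotation": [-0.323, 0.046, -0.121]},
    {"travel": [8.78, -2.13, 7.91], "rotation": [-0.323, 0.046, -0.121]},
    {"travel": [8.78, -2.13, 7.91], "rotation": [-0.323, 0.046, -0.121]},
  ],
)

```text
time_s: 18.85
tool_pos: [473.4, -11.9, 133.9]
tcp_rot: [1.814, 2.063, 0.551]
contact_force: [-0.8, 0.1, 0.6]
finger_gap: 22.0
grasp_force: 0.0
```

```bash
python3 - <<'E'
from pl import *
print('drift'); plan([]); os.remove('cmd.npy'); plan([grasp(0,26,0)])
E
python3 wc.py w_g0
```

```text
drift
t 18.85 err cmd->meas mm [  0.6  -3.4 -77. ] rad [0.004 0.002 0.001] F [-0.8  0.1  0.6] gap 22.0 gf 0.0
t 18.85 err cmd->meas mm [-0.  0. -0.] rad [ 0. -0.  0.] F [-0.8  0.1  0.6] gap 22.0 gf 0.0
[514.6, -7.1, 69.0] -> [-0.07, 0.37, 7.7] [-0.004, -0.002, -0.0] rows>=1.8
[473.40319389 -11.90925985 133.94296508]
```

View pics/w_g0.png

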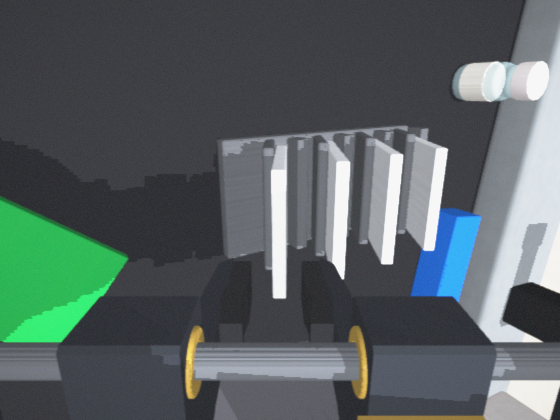

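The nearest plate (column ≈279) sits centred between the fingers (250/308), seen edge-on, so I'll go in and grip.

Emit:
move_arm(
  moves=[
    {"travel": [0, 0.2, 2.5], "rotation": [0, 0, 0]},
    {"travel": [0, 0.2, 5], "rotation": [0, 0, 0]},
    {"travel": [0, 0.2, 7.9], "rotation": [0, 0, 0]},
    {"travel": [0, 0.2, 7.9], "rotation": [0, 0, 0]},
    {"travel": [0, 0.2, 7.9], "rotation": [0, 0, 0]},
  ],
)

```text
time_s: 19.32
tool_pos: [517.0, -8.2, 69.0]
tcp_rot: [1.812, 2.06, 0.552]
contact_force: [-0.2, -0.1, 0.4]
finger_gap: 22.1
grasp_force: 0.0
```

Emit:
move_arm(
  moves=[
    {"travel": [0, 0, 0], "rotation": [0, 0, 0]},
    {"travel": [0, 0, 0], "rotation": [0, 0, 0]},
    {"travel": [0, 0, 0], "rotation": [0, 0, 0]},
    {"travel": [0, 0, 0], "rotation": [0, 0, 0]},
  ],
  gripper=1,
  grip_force=30,
)

```text
time_s: 19.65
tool_pos: [516.2, -7.5, 70.0]
tcp_rot: [1.81, 2.059, 0.553]
contact_force: [-0.4, 0.2, -0.5]
finger_gap: 7.4
grasp_force: 29.9
```

```bash
rm cmd.npy;python3 - <<'E'
from pl import *
print(meas()[1]['tool_pos'],meas()[1]['contact_force'], grasp(0,26)[:3]); plan([grasp(0,26,110),(470,-60,195,0,0.2),slot(20,200)])
E
```

```text
[516.22396545  -7.51454173  69.9707765 ] [-0.42893078  0.20977935 -0.45797345] (np.float64(514.6316171795023), np.float64(-7.114771261335836), np.float64(68.98333950160459))
t 19.65 err cmd->meas mm [-0.  0. -0.] rad [-0. -0.  0.] F [-0.4  0.2 -0.5] gap 7.4 gf 29.9
[460.1, -14.1, 164.2] -> [0.05, -0.16, -10.99] [0.002, 0.001, 0.001] rows>=2.6
[470.0, -60.0, 195.0] -> [-4.67, 1.88, -2.47] [0.323, -0.046, 0.12] rows>=2.8
[529.2, -134.6, 197.5] -> [-7.46, 5.85, 0.93] [0.1, -0.008, 0.076] rows>=2.3
[588.4, -209.2, 200.0] -> [-6.99, 6.47, 0.37] [0.1, -0.007, 0.076] rows>=2.3
```

Emit:
move_arm(
  moves=[
    {"travel": [0, 0, -1], "rotation": [0, 0, 0]},
    {"travel": [0, 0, -3], "rotation": [0, 0, 0]},
    {"travel": [0, 0, -6], "rotation": [0, 0, 0]},
    {"travel": [0, 0, -9], "rotation": [0, 0, 0]},
    {"travel": [0, 0, -11], "rotation": [0, 0, 0]},
  ],
)

```text
time_s: 20.07
tool_pos: [460.5, -14.5, 166.2]
tcp_rot: [1.81, 2.059, 0.551]
contact_force: [0.2, -1.9, -0.9]
finger_gap: 7.9
grasp_force: 29.9
```

Emit:
move_arm(
  moves=[
    {"travel": [-4.67, 1.88, -2.47], "rotation": [0.323, -0.046, 0.12]},
    {"travel": [-4.67, 1.88, -2.47], "rotation": [0.323, -0.046, 0.12]},
    {"travel": [-4.67, 1.88, -2.47], "rotation": [0.323, -0.046, 0.12]},
    {"travel": [-4.67, 1.88, -2.47], "rotation": [0.323, -0.046, 0.12]},
    {"travel": [-4.67, 1.88, -2.47], "rotation": [0.323, -0.046, 0.12]},
  ],
)

```text
time_s: 20.48
tool_pos: [471.4, -59.6, 194.7]
tcp_rot: [2.112, 2.118, 0.215]
contact_force: [-0.4, 0.2, -2.2]
finger_gap: 7.7
grasp_force: 29.9
```

Emit:
move_arm(
  moves=[
    {"travel": [-7.46, 5.85, 0.93], "rotation": [0.1, -0.008, 0.076]},
    {"travel": [-7.46, 5.85, 0.93], "rotation": [0.1, -0.008, 0.076]},
    {"travel": [-7.46, 5.85, 0.93], "rotation": [0.1, -0.008, 0.076]},
    {"travel": [-7.46, 5.85, 0.93], "rotation": [0.1, -0.008, 0.076]},
  ],
)

```text
time_s: 20.82
tool_pos: [530.8, -136.1, 196.2]
tcp_rot: [2.251, 2.086, 0.111]
contact_force: [0.5, 0.2, -2.2]
finger_gap: 8.1
grasp_force: 29.9
```

```bash
rm cmd.npy;python3 - <<'E'
from pl import *
plan([slot(20,200)])
E
```

```text
t 20.8167 err cmd->meas mm [0. 0. 0.] rad [ 0. -0. -0.] F [ 0.5  0.2 -2.2] gap 8.1 gf 29.9
[588.4, -209.2, 200.0] -> [-6.86, 6.3, 0.23] [0.101, -0.008, 0.077] rows>=2.2
```

Emit:
move_arm(
  moves=[
    {"travel": [-6.86, 6.3, 0.23], "rotation": [0.101, -0.008, 0.077]},
    {"travel": [-6.86, 6.3, 0.23], "rotation": [0.101, -0.008, 0.077]},
    {"travel": [-6.86, 6.3, 0.23], "rotation": [0.101, -0.008, 0.077]},
    {"travel": [-6.86, 6.3, 0.23], "rotation": [0.101, -0.008, 0.077]},
    {"travel": [-6.86, 6.3, 0.23], "rotation": [0.101, -0.008, 0.077]},
  ],
)

```text
time_s: 21.23
tool_pos: [587.2, -206.8, 200.5]
tcp_rot: [-2.382, -2.045, 0.001]
contact_force: [-0.6, 0.0, -2.3]
finger_gap: 7.9
grasp_force: 29.9
```

```bash
python3 wc.py w_s0;rm cmd.npy;python3 - <<'E'
from pl import *
plan([slot(20,168)])
E
```

```text
[ 587.19688173 -206.76954535  200.46896139]
t 21.2833 err cmd->meas mm [-0.  0.  0.] rad [ 0. -0. -0.] F [ 0.9  0.7 -1.3] gap 7.7 gf 29.9
[588.4, -209.2, 168.0] -> [-0.27, 0.17, 3.29] [-0.001, -0.0, 0.001] rows>=0.8
```

View pics/w_s0.png

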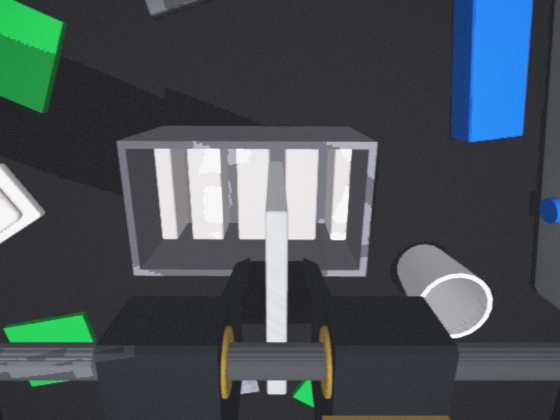

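The plate (column ≈277, lower end near row 210) lines up with the gap between ridges 270–285 at the +20 slot. I'll fit the case from this view as well.

```bash
python3 - <<'E'
from f2 import *
c=L('w_s0');C=rect(170,98,104)
o=[(c,l,u) for l,u in zip(C,[(377,141),(367,275),(135,275),(119,141)])]
print('corners');mfit(o,(568,-206,-.15))
rx=[(-66.5,178),(-53.5,193),(-26.5,223),(-13.5,238),(13.5,269),(26.5,287),(53.5,315),(66.5,331)]
print('ridges');x=mfit([(c,(a,-44,49),(u,239)) for a,u in rx],(568,-206,-.153))
print('both');x=mfit(o+[(c,(a,-44,49),(u,239)) for a,u in rx],(568,-206,-.153))
cy=np.array([np.cos(-.153),np.sin(-.153)])
for zt in(136,137): 
  m=(px(c,266,211,zt)+px(c,287,211,zt))[:2]/2; d=m-[587.2,-206.77]; print('plate bottom +y end rel tcp', d@cy, d@[-cy[1],cy[0]])
E
```

```text
corners
[ 5.69357e+02 -2.05489e+02 -1.52000e-01] [[1.2, -0.2], [-0.2, 0.4], [0.3, 0.3], [-1.5, -0.2]]
ridges
[ 5.68668e+02 -2.04628e+02 -1.52000e-01] [[-0.3, 0.0], [-0.3, 0.0], [0.6, 0.0], [0.6, 0.0], [0.6, -0.0], [-2.5, -0.0], [0.5, -0.0], [-0.6, -0.0]]
both
[ 5.68968e+02 -2.04992e+02 -1.53000e-01] [[0.6, -0.8], [-0.8, -0.1], [-0.5, -0.3], [-2.3, -0.9], [0.1, 0.3], [0.0, 0.3], [1.0, 0.3], [0.9, 0.3], [0.9, 0.3], [-2.1, 0.3], [0.9, 0.4], [-0.2, 0.4]]
plate bottom +y end rel tcp 0.860866157522544 9.997354937020303
plate bottom +y end rel tcp 0.8602560931640959 10.330540778008736
```

```bash
python3 - <<'E'
from f2 import *
c=L('w_s0')
im=c['image'];print(im[150:215:4,276].tolist())
cy=np.array([np.cos(-.153),np.sin(-.153)]);v=np.array([-cy[1],cy[0]])
for q,z in[((266,211),226.5),((287,211),226.5),((268,163),136.5),((285,163),136.5)]:
  d=px(c,*q,z)[:2]-[587.2,-206.77]; print(d@cy,d@v)
for a in(36,40): print([proj(c,np.array([*(np.array([587.2,-206.77])+cy*x+v*a),z])).round(1) for x in(-4,4) for z in (136.5,226.5)])
E
rm -f cmd.npy; python3 -c "
from pl import *
plan([slot(20,168)])"
```

```text
[[124, 126, 135], [124, 125, 134], [122, 122, 132], [147, 151, 156], [150, 153, 158], [149, 153, 159], [150, 154, 157], [151, 152, 157], [150, 153, 157], [150, 154, 159], [149, 151, 156], [150, 152, 159], [148, 149, 156], [152, 151, 157], [148, 150, 156], [152, 155, 158], [225, 228, 231]]
-2.7954806257513365 40.147397550033126
4.406791291916699 40.15394954291346
-4.058321478454019 39.2662475550314
5.721745665793409 39.27384565839323
[array([268.1, 168.6]), array([262.6, 222.4]), array([282. , 168.6]), array([285.7, 222.4])]
[array([268.1, 161.7]), array([262.5, 211.4]), array([282. , 161.7]), array([285.8, 211.4])]
t 21.2833 err cmd->meas mm [-0.  0.  0.] rad [ 0. -0. -0.] F [ 0.9  0.7 -1.3] gap 7.7 gf 29.9
[588.4, -209.2, 168.0] -> [-0.27, 0.17, 3.29] [-0.001, -0.0, 0.001] rows>=0.8
```

```bash
sed -i 's/568.6,-206.2/568.6,-205.2/' pl.py; rm -f cmd.npy; python3 -c "
from pl import *
plan([slot(20,125)])"
```

```text
t 21.2833 err cmd->meas mm [-0.  0.  0.] rad [ 0. -0. -0.] F [ 0.9  0.7 -1.3] gap 7.7 gf 29.9
[588.4, -208.2, 125.0] -> [-0.17, 0.16, 7.59] [-0.001, -0.0, 0.001] rows>=1.8
```

Emit:
move_arm(
  moves=[
    {"travel": [-0.17, 0.16, 2], "rotation": [0, 0, 0]},
    {"travel": [-0.17, 0.16, 4], "rotation": [0, 0, 0]},
    {"travel": [-0.17, 0.16, 6], "rotation": [0, 0, 0]},
    {"travel": [-0.17, 0.16, 7.5], "rotation": [0, 0, 0]},
    {"travel": [-0.17, 0.16, 7.5], "rotation": [0, 0, 0]},
  ],
)

```text
time_s: 21.7
tool_pos: [587.3, -207.6, 123.5]
tcp_rot: [-2.379, -2.043, 0.004]
contact_force: [0.1, -0.3, -2.2]
finger_gap: 7.7
grasp_force: 29.9
```

Emit:
move_arm(
  moves=[
    {"travel": [0, 0, 0], "rotation": [0, 0, 0]},
    {"travel": [0, 0, 0], "rotation": [0, 0, 0]},
    {"travel": [0, 0, 0], "rotation": [0, 0, 0]},
  ],
)

```text
time_s: 21.95
tool_pos: [589.7, -209.7, 127.9]
tcp_rot: [2.383, 2.044, -0.001]
contact_force: [0.1, 0.1, -1.0]
finger_gap: 7.7
grasp_force: 29.9
```

```bash
rm -f cmd.npy; python3 -c "
from pl import *
plan([slot(20,72)])"
```

```text
t 21.95 err cmd->meas mm [-0.  0.  0.] rad [-0. -0.  0.] F [ 0.1  0.1 -1. ] gap 7.7 gf 29.9
[588.4, -208.2, 72.0] -> [0.13, -0.16, 5.59] [0.001, 0.002, 0.0] rows>=1.3
```

Emit:
move_arm(
  moves=[
    {"travel": [0.13, -0.16, 0.3], "rotation": [0, 0, 0]},
    {"travel": [0.13, -0.16, 1.0], "rotation": [0, 0, 0]},
    {"travel": [0.13, -0.16, 1.8], "rotation": [0, 0, 0]},
    {"travel": [0.13, -0.16, 2.4], "rotation": [0, 0, 0]},
    {"travel": [0.13, -0.16, 2.4], "rotation": [0, 0, 0]},
  ],
)

```text
time_s: 22.37
tool_pos: [587.2, -208.0, 100.2]
tcp_rot: [-2.383, -2.043, 0.004]
contact_force: [1.0, 0.2, -1.7]
finger_gap: 7.8
grasp_force: 29.9
```

Emit:
move_arm(
  moves=[
    {"travel": [0, 0, 0.6], "rotation": [0, 0, 0]},
    {"travel": [0, 0, 1.2], "rotation": [0, 0, 0]},
    {"travel": [0, 0, 1.8], "rotation": [0, 0, 0]},
    {"travel": [0, 0, 2.4], "rotation": [0, 0, 0]},
    {"travel": [0, 0, 2.4], "rotation": [0, 0, 0]},
  ],
)

```text
time_s: 22.78
tool_pos: [587.3, -208.1, 76.7]
tcp_rot: [-2.383, -2.044, 0.004]
contact_force: [0.9, -0.7, -1.7]
finger_gap: 7.8
grasp_force: 29.9
```

```bash
rm -f cmd.npy; python3 -c "
from pl import *
plan([slot(20,72)]);s=meas()[1];print(s['tool_pos'],s['contact_force'],s['wrist_torque'])"
```

```text
t 22.7833 err cmd->meas mm [-0. -0.  0.] rad [-0.  0.  0.] F [ 0.9 -0.7 -1.7] gap 7.8 gf 29.9
[588.4, -208.2, 72.0] -> [-0.0, 0.1, 0.47] [-0.003, 0.0, -0.0] rows>=0.1
[ 587.3479244  -208.08904808   76.66992899] [ 0.93173938 -0.6561489  -1.73509489] [-0.07752008  0.06411152 -0.04075747]
```

Emit:
move_arm(
  moves=[
    {"travel": [0, 0.1, 0.4], "rotation": [0, 0, 0]},
    {"travel": [0, 0.1, 0.5], "rotation": [0, 0, 0]},
    {"travel": [0, 0.1, 0.5], "rotation": [0, 0, 0]},
  ],
)

```text
time_s: 23.03
tool_pos: [588.9, -208.5, 73.0]
tcp_rot: [-2.385, -2.045, 0.002]
contact_force: [-0.6, -0.5, -1.2]
finger_gap: 7.6
grasp_force: 29.9
```

Emit:
move_arm(
  moves=[
    {"travel": [0, 0, 0], "rotation": [0, 0, 0]},
    {"travel": [0, 0, 0], "rotation": [0, 0, 0]},
    {"travel": [0, 0, 0], "rotation": [0, 0, 0]},
  ],
  gripper=0.8,
)

```text
time_s: 23.28
tool_pos: [589.1, -208.7, 73.7]
tcp_rot: [2.384, 2.044, -0.002]
contact_force: [0.1, 0.2, -0.7]
finger_gap: 18.0
grasp_force: 0.0
```

Emit:
move_arm(
  moves=[
    {"travel": [0, 0, -1], "rotation": [0, 0, 0]},
    {"travel": [0, 0, -3], "rotation": [0, 0, 0]},
    {"travel": [0, 0, -6], "rotation": [0, 0, 0]},
    {"travel": [0, 0, -10], "rotation": [0, 0, 0]},
    {"travel": [0, 0, -14], "rotation": [0, 0, 0]},
  ],
)

```text
time_s: 23.7
tool_pos: [588.6, -208.2, 215.5]
tcp_rot: [-2.385, -2.045, 0.003]
contact_force: [1.0, 0.2, 0.5]
finger_gap: 17.6
grasp_force: 0.0
```

```bash
rm -f cmd.npy; python3 -c "
from pl import *
plan([(530,-80,215,0,.25),grasp(1,26,80,dx=1.5)])"
```

```text
t 23.7 err cmd->meas mm [0. 0. 0.] rad [-0.  0.  0.] F [1.  0.2 0.5] gap 17.6 gf 0.0
[530.0, -80.0, 215.0] -> [11.77, -7.75, 0.05] [-0.251, 0.02, -0.152] rows>=3.4
[521.1, -6.3, 138.3] -> [7.37, -2.77, 7.21] [-0.273, 0.049, -0.119] rows>=2.6
```

Emit:
move_arm(
  moves=[
    {"travel": [11.77, -7.75, 0.05], "rotation": [-0.251, 0.02, -0.152]},
    {"travel": [11.77, -7.75, 0.05], "rotation": [-0.251, 0.02, -0.152]},
    {"travel": [11.77, -7.75, 0.05], "rotation": [-0.251, 0.02, -0.152]},
    {"travel": [11.77, -7.75, 0.05], "rotation": [-0.251, 0.02, -0.152]},
    {"travel": [11.77, -7.75, 0.05], "rotation": [-0.251, 0.02, -0.152]},
  ],
  gripper=0.75,
)

```text
time_s: 24.12
tool_pos: [528.7, -77.1, 214.1]
tcp_rot: [2.085, 2.09, 0.264]
contact_force: [0.1, -0.6, -0.5]
finger_gap: 22.1
grasp_force: 0.0
```

Emit:
move_arm(
  moves=[
    {"travel": [7.37, -2.77, 7.21], "rotation": [-0.273, 0.049, -0.119]},
    {"travel": [7.37, -2.77, 7.21], "rotation": [-0.273, 0.049, -0.119]},
    {"travel": [7.37, -2.77, 7.21], "rotation": [-0.273, 0.049, -0.119]},
    {"travel": [7.37, -2.77, 7.21], "rotation": [-0.273, 0.049, -0.119]},
    {"travel": [7.37, -2.77, 7.21], "rotation": [-0.273, 0.049, -0.119]},
  ],
)

```text
time_s: 24.53
tool_pos: [521.3, -6.4, 135.8]
tcp_rot: [1.813, 2.061, 0.552]
contact_force: [0.8, -0.6, 1.4]
finger_gap: 22.0
grasp_force: 0.0
```

Emit:
move_arm(
  moves=[
    {"travel": [0, 0, 0], "rotation": [0, 0, 0]},
    {"travel": [0, 0, 0], "rotation": [0, 0, 0]},
  ],
)

```text
time_s: 24.7
tool_pos: [523.2, -7.8, 137.8]
tcp_rot: [1.81, 2.057, 0.553]
contact_force: [-0.6, -0.2, 0.1]
finger_gap: 21.8
grasp_force: 0.0
```

```bash
rm -f cmd.npy; python3 -c "
from pl import *
plan([grasp(1,26,0,dx=1.5)])"
```

```text
t 24.7 err cmd->meas mm [0. 0. 0.] rad [ 0. -0. -0.] F [-0.6 -0.2  0.1] gap 21.8 gf 0.0
[560.8, -1.2, 69.0] -> [0.19, -0.16, 7.86] [0.003, 0.002, -0.0] rows>=1.9
```

Emit:
move_arm(
  moves=[
    {"travel": [0.15, -0.1, 2.5], "rotation": [0, 0, 0]},
    {"travel": [0.15, -0.1, 5], "rotation": [0, 0, 0]},
    {"travel": [0.15, -0.1, 7.9], "rotation": [0, 0, 0]},
    {"travel": [0.15, -0.1, 7.9], "rotation": [0, 0, 0]},
    {"travel": [0.15, -0.1, 7.9], "rotation": [0, 0, 0]},
  ],
)

```text
time_s: 25.12
tool_pos: [560.2, -0.5, 67.1]
tcp_rot: [1.812, 2.06, 0.552]
contact_force: [0.5, 0.5, 0.9]
finger_gap: 22.0
grasp_force: 0.0
```

Emit:
move_arm(
  moves=[
    {"travel": [0, 0, 0], "rotation": [0, 0, 0]},
    {"travel": [0, 0, 0], "rotation": [0, 0, 0]},
    {"travel": [0, 0, 0], "rotation": [0, 0, 0]},
    {"travel": [0, 0, 0], "rotation": [0, 0, 0]},
  ],
  gripper=1,
)

```text
time_s: 25.45
tool_pos: [560.0, -0.4, 68.5]
tcp_rot: [1.81, 2.058, 0.553]
contact_force: [-3.7, 0.2, 7.0]
finger_gap: 8.0
grasp_force: 30.0
```

```bash
rm -f cmd.npy; python3 -c "
from pl import *
print(meas()[1]['tool_pos'])
plan([grasp(1,26,110),(500,-80,195,0,.2),slot(-20,195)])"
```

```text
[ 5.60008510e+02 -4.33045589e-01  6.85498790e+01]
t 25.45 err cmd->meas mm [ 0. -0.  0.] rad [ 0.  0. -0.] F [-3.7  0.2  7. ] gap 8.0 gf 30.0
[504.7, -8.4, 164.2] -> [-0.09, -0.02, -11.08] [0.003, 0.001, 0.0] rows>=2.7
[500.0, -80.0, 195.0] -> [-7.04, 0.33, -3.36] [0.323, -0.046, 0.121] rows>=2.8
[548.8, -202.2, 195.0] -> [-12.22, 4.8, 0.98] [0.199, -0.015, 0.152] rows>=3.2
```

Emit:
move_arm(
  moves=[
    {"travel": [0, 0, -1], "rotation": [0, 0, 0]},
    {"travel": [0, 0, -3], "rotation": [0, 0, 0]},
    {"travel": [0, 0, -6], "rotation": [0, 0, 0]},
    {"travel": [0, 0, -9], "rotation": [0, 0, 0]},
    {"travel": [0, 0, -11], "rotation": [0, 0, 0]},
  ],
)

```text
time_s: 25.87
tool_pos: [504.0, -7.3, 164.4]
tcp_rot: [1.81, 2.059, 0.552]
contact_force: [-0.7, -0.2, -2.5]
finger_gap: 8.1
grasp_force: 30.0
```

Emit:
move_arm(
  moves=[
    {"travel": [-7.04, 0.33, -3.36], "rotation": [0.323, -0.046, 0.121]},
    {"travel": [-7.04, 0.33, -3.36], "rotation": [0.323, -0.046, 0.121]},
    {"travel": [-7.04, 0.33, -3.36], "rotation": [0.323, -0.046, 0.121]},
    {"travel": [-7.04, 0.33, -3.36], "rotation": [0.323, -0.046, 0.121]},
    {"travel": [-7.04, 0.33, -3.36], "rotation": [0.323, -0.046, 0.121]},
  ],
)

```text
time_s: 26.28
tool_pos: [500.1, -78.3, 192.7]
tcp_rot: [2.115, 2.117, 0.215]
contact_force: [-0.6, 1.5, -2.7]
finger_gap: 7.6
grasp_force: 30.0
```

Emit:
move_arm(
  moves=[
    {"travel": [-12.22, 4.8, 0.98], "rotation": [0.199, -0.015, 0.152]},
    {"travel": [-12.22, 4.8, 0.98], "rotation": [0.199, -0.015, 0.152]},
    {"travel": [-12.22, 4.8, 0.98], "rotation": [0.199, -0.015, 0.152]},
    {"travel": [-12.22, 4.8, 0.98], "rotation": [0.199, -0.015, 0.152]},
    {"travel": [-12.22, 4.8, 0.98], "rotation": [0.199, -0.015, 0.152]},
  ],
)

```text
time_s: 26.7
tool_pos: [548.8, -201.9, 191.2]
tcp_rot: [-2.384, -2.044, -0.004]
contact_force: [-0.8, -0.4, -2.4]
finger_gap: 7.8
grasp_force: 30.0
```

Emit:
move_arm(
  moves=[
    {"travel": [0, 0, 0], "rotation": [0, 0, 0]},
    {"travel": [0, 0, 0], "rotation": [0, 0, 0]},
    {"travel": [0, 0, 0], "rotation": [0, 0, 0]},
  ],
)

```text
time_s: 26.95
tool_pos: [548.7, -199.4, 193.3]
tcp_rot: [2.383, 2.047, 0.003]
contact_force: [-0.4, 0.3, -1.7]
finger_gap: 7.8
grasp_force: 30.0
```

```bash
rm -f cmd.npy; python3 wc.py w_s1; python3 -c "
from pl import *
plan([slot(-20,122)])"
```

```text
[ 548.68762307 -199.44436377  193.25280707]
t 27.0 err cmd->meas mm [0. 0. 0.] rad [ 0. -0.  0.] F [ 0.3 -0.3 -1.5] gap 7.8 gf 30.0
[548.8, -202.2, 122.0] -> [-0.25, 0.03, 7.14] [0.002, -0.001, 0.001] rows>=1.7
```

Emit:
move_arm(
  moves=[
    {"travel": [-0.2, 0.03, 2], "rotation": [0, 0, 0]},
    {"travel": [-0.2, 0.03, 4], "rotation": [0, 0, 0]},
    {"travel": [-0.2, 0.03, 6], "rotation": [0, 0, 0]},
    {"travel": [-0.2, 0.03, 7.1], "rotation": [0, 0, 0]},
    {"travel": [-0.2, 0.03, 7.1], "rotation": [0, 0, 0]},
  ],
)

```text
time_s: 27.42
tool_pos: [548.2, -201.9, 120.0]
tcp_rot: [-2.382, -2.044, 0.0]
contact_force: [-0.2, 0.2, -1.3]
finger_gap: 7.8
grasp_force: 30.0
```

Emit:
move_arm(
  moves=[
    {"travel": [0, 0, 0], "rotation": [0, 0, 0]},
    {"travel": [0, 0, 0], "rotation": [0, 0, 0]},
    {"travel": [0, 0, 0], "rotation": [0, 0, 0]},
  ],
)

```text
time_s: 27.67
tool_pos: [549.7, -203.2, 123.3]
tcp_rot: [2.383, 2.043, 0.003]
contact_force: [-0.4, 0.8, -1.8]
finger_gap: 7.7
grasp_force: 30.0
```

```bash
rm -f cmd.npy; python3 - <<'E'
from pl import *
import pickle
plan([slot(-20,72)])
c=pickle.load(open('w_s1.pkl','rb'));p=np.array([548.69,-199.44]);cy=np.array([np.cos(CY),np.sin(CY)]);v=np.array([-cy[1],cy[0]])
u=proj(c,[*(p+v*40),219.3]);print(u);k=int(round(u[0]));g=c['image'][:,k-2:k+3].mean((1,2));r=np.diff(g);print([(i,round(x)) for i,x in enumerate(r) if abs(x)>25 and i<260])
E
```

```text
t 27.6667 err cmd->meas mm [0. 0. 0.] rad [-0.  0. -0.] F [-0.4  0.8 -1.8] gap 7.7 gf 30.0
[548.8, -202.2, 72.0] -> [0.09, -0.11, 5.13] [0.003, 0.0, -0.0] rows>=1.2
[274.42835246 211.41387398]
[(144, 28), (215, 36)]
```

Emit:
move_arm(
  moves=[
    {"travel": [0.15, -0.08, 0.3], "rotation": [0, 0, 0]},
    {"travel": [0.15, -0.08, 1.0], "rotation": [0, 0, 0]},
    {"travel": [0.15, -0.08, 1.8], "rotation": [0, 0, 0]},
    {"travel": [0.15, -0.08, 2.4], "rotation": [0, 0, 0]},
    {"travel": [0.15, -0.08, 2.4], "rotation": [0, 0, 0]},
  ],
)

```text
time_s: 28.08
tool_pos: [547.9, -201.0, 96.1]
tcp_rot: [-2.383, -2.043, -0.0]
contact_force: [0.9, 0.6, -1.7]
finger_gap: 7.8
grasp_force: 30.0
```

Emit:
move_arm(
  moves=[
    {"travel": [0, 0, 0.6], "rotation": [0, 0, 0]},
    {"travel": [0, 0, 1.2], "rotation": [0, 0, 0]},
    {"travel": [0, 0, 1.8], "rotation": [0, 0, 0]},
    {"travel": [0, 0, 2.4], "rotation": [0, 0, 0]},
    {"travel": [0, 0, 2.4], "rotation": [0, 0, 0]},
  ],
)

```text
time_s: 28.5
tool_pos: [548.1, -201.1, 72.5]
tcp_rot: [-2.384, -2.044, -0.0]
contact_force: [0.8, 0.0, -1.3]
finger_gap: 8.0
grasp_force: 30.0
```

Emit:
move_arm(
  moves=[
    {"travel": [0, 0, 0], "rotation": [0, 0, 0]},
    {"travel": [0, 0, 0], "rotation": [0, 0, 0]},
  ],
)

```text
time_s: 28.67
tool_pos: [548.8, -201.5, 74.1]
tcp_rot: [2.384, 2.044, 0.002]
contact_force: [0.1, -0.4, -1.4]
finger_gap: 8.3
grasp_force: 30.0
```

Smooth insertion. Release, rise, go to the third plate (shallower grip for the outer slot).

Emit:
move_arm(
  moves=[
    {"travel": [0, 0, 0.1], "rotation": [0, 0, 0]},
    {"travel": [0, 0, 0.1], "rotation": [0, 0, 0]},
    {"travel": [0, 0, 0.1], "rotation": [0, 0, 0]},
  ],
  gripper=0.8,
)

```text
time_s: 28.92
tool_pos: [548.8, -201.5, 73.3]
tcp_rot: [2.384, 2.044, 0.002]
contact_force: [-0.2, 0.2, -0.0]
finger_gap: 17.5
grasp_force: 0.0
```

Emit:
move_arm(
  moves=[
    {"travel": [0, 0, -1], "rotation": [0, 0, 0]},
    {"travel": [0, 0, -3], "rotation": [0, 0, 0]},
    {"travel": [0, 0, -6], "rotation": [0, 0, 0]},
    {"travel": [0, 0, -10], "rotation": [0, 0, 0]},
    {"travel": [0, 0, -14], "rotation": [0, 0, 0]},
  ],
)

```text
time_s: 29.33
tool_pos: [548.1, -201.2, 215.2]
tcp_rot: [2.385, 2.045, 0.001]
contact_force: [-0.1, -0.5, -0.0]
finger_gap: 17.4
grasp_force: 0.0
```

```bash
rm -f cmd.npy; python3 -c "
from pl import *
plan([(560,-90,215,0,.25),grasp(2,20,80,dx=1.5)])"
```

```text
t 29.3333 err cmd->meas mm [-0. -0.  0.] rad [-0.  0.  0.] F [-0.1 -0.5 -0. ] gap 17.4 gf 0.0
[560.0, -90.0, 215.0] -> [11.17, -0.52, 0.03] [-0.249, 0.019, -0.153] rows>=2.7
[562.7, -0.9, 143.5] -> [8.91, -1.5, 7.0] [-0.273, 0.048, -0.119] rows>=2.7
```

Emit:
move_arm(
  moves=[
    {"travel": [11.17, -0.52, 0.03], "rotation": [-0.249, 0.019, -0.153]},
    {"travel": [11.17, -0.52, 0.03], "rotation": [-0.249, 0.019, -0.153]},
    {"travel": [11.17, -0.52, 0.03], "rotation": [-0.249, 0.019, -0.153]},
    {"travel": [11.17, -0.52, 0.03], "rotation": [-0.249, 0.019, -0.153]},
    {"travel": [11.17, -0.52, 0.03], "rotation": [-0.249, 0.019, -0.153]},
  ],
  gripper=0.75,
)

```text
time_s: 29.75
tool_pos: [560.3, -89.3, 214.0]
tcp_rot: [2.085, 2.09, 0.263]
contact_force: [0.2, -0.7, 0.3]
finger_gap: 22.5
grasp_force: 0.0
```

Emit:
move_arm(
  moves=[
    {"travel": [8.91, -1.5, 7.0], "rotation": [-0.273, 0.048, -0.119]},
    {"travel": [8.91, -1.5, 7.0], "rotation": [-0.273, 0.048, -0.119]},
    {"travel": [8.91, -1.5, 7.0], "rotation": [-0.273, 0.048, -0.119]},
    {"travel": [8.91, -1.5, 7.0], "rotation": [-0.273, 0.048, -0.119]},
    {"travel": [8.91, -1.5, 7.0], "rotation": [-0.273, 0.048, -0.119]},
  ],
)

```text
time_s: 30.17
tool_pos: [563.1, -1.4, 140.6]
tcp_rot: [1.813, 2.062, 0.551]
contact_force: [1.2, -1.0, -0.0]
finger_gap: 22.0
grasp_force: 0.0
```

Emit:
move_arm(
  moves=[
    {"travel": [0, 0, 0], "rotation": [0, 0, 0]},
    {"travel": [0, 0, 0], "rotation": [0, 0, 0]},
    {"travel": [0, 0, 0], "rotation": [0, 0, 0]},
    {"travel": [0, 0, 0], "rotation": [0, 0, 0]},
  ],
)

```text
time_s: 30.5
tool_pos: [563.9, -2.1, 142.0]
tcp_rot: [1.811, 2.058, 0.552]
contact_force: [0.7, -0.5, -0.2]
finger_gap: 22.1
grasp_force: 0.0
```

```bash
rm -f cmd.npy; python3 -c "
from pl import *
plan([grasp(2,21,0,dx=1.5)])"
```

```text
t 30.5 err cmd->meas mm [ 0. -0.  0.] rad [ 0.  0. -0.] F [ 0.7 -0.5 -0.2] gap 22.1 gf 0.0
[602.9, 4.2, 73.3] -> [0.14, -0.02, 7.92] [0.001, 0.001, -0.0] rows>=1.9
```

Emit:
move_arm(
  moves=[
    {"travel": [0.1, 0, 2.5], "rotation": [0, 0, 0]},
    {"travel": [0.1, 0, 5], "rotation": [0, 0, 0]},
    {"travel": [0.1, 0, 7.9], "rotation": [0, 0, 0]},
    {"travel": [0.1, 0, 7.9], "rotation": [0, 0, 0]},
    {"travel": [0.1, 0, 7.9], "rotation": [0, 0, 0]},
  ],
)

```text
time_s: 30.92
tool_pos: [602.1, 4.8, 72.2]
tcp_rot: [1.812, 2.061, 0.551]
contact_force: [-0.4, 0.4, 1.3]
finger_gap: 22.1
grasp_force: 0.0
```

Emit:
move_arm(
  moves=[
    {"travel": [0, 0, 0], "rotation": [0, 0, 0]},
    {"travel": [0, 0, 0], "rotation": [0, 0, 0]},
    {"travel": [0, 0, 0], "rotation": [0, 0, 0]},
    {"travel": [0, 0, 0], "rotation": [0, 0, 0]},
  ],
  gripper=1,
)

```text
time_s: 31.25
tool_pos: [602.4, 4.7, 74.0]
tcp_rot: [1.81, 2.059, 0.553]
contact_force: [-3.1, -0.4, 4.2]
finger_gap: 7.7
grasp_force: 29.9
```

```bash
rm -f cmd.npy; python3 -c "
from pl import *
print(meas()[1]['tool_pos'])
plan([grasp(2,21,110),(535,-80,205,0,.2),slot(60,200)])"
```

```text
[602.40604278   4.67998534  74.03682009]
t 31.25 err cmd->meas mm [-0.  0.  0.] rad [-0. -0.  0.] F [-3.1 -0.4  4.2] gap 7.7 gf 29.9
[546.9, -3.0, 168.6] -> [-0.06, -0.11, -10.99] [0.002, 0.001, 0.001] rows>=2.6
[535.0, -80.0, 205.0] -> [-7.49, -0.05, -4.24] [0.323, -0.046, 0.12] rows>=2.8
[627.9, -214.3, 200.0] -> [-13.43, 9.01, 2.34] [0.2, -0.015, 0.152] rows>=3.9
```

Emit:
move_arm(
  moves=[
    {"travel": [0, 0, -1], "rotation": [0, 0, 0]},
    {"travel": [0, 0, -3], "rotation": [0, 0, 0]},
    {"travel": [0, 0, -6], "rotation": [0, 0, 0]},
    {"travel": [0, 0, -9], "rotation": [0, 0, 0]},
    {"travel": [0, 0, -11], "rotation": [0, 0, 0]},
  ],
)

```text
time_s: 31.67
tool_pos: [546.5, -2.3, 170.6]
tcp_rot: [1.81, 2.059, 0.552]
contact_force: [0.9, 0.3, -1.9]
finger_gap: 7.9
grasp_force: 29.9
```

Emit:
move_arm(
  moves=[
    {"travel": [-7.49, 0, -4.24], "rotation": [0.323, -0.046, 0.121]},
    {"travel": [-7.49, 0, -4.24], "rotation": [0.323, -0.046, 0.121]},
    {"travel": [-7.49, 0, -4.24], "rotation": [0.323, -0.046, 0.121]},
    {"travel": [-7.49, 0, -4.24], "rotation": [0.323, -0.046, 0.121]},
    {"travel": [-7.49, 0, -4.24], "rotation": [0.323, -0.046, 0.121]},
  ],
)

```text
time_s: 32.08
tool_pos: [536.1, -78.8, 204.7]
tcp_rot: [2.114, 2.116, 0.214]
contact_force: [0.1, -0.0, -2.0]
finger_gap: 7.5
grasp_force: 29.9
```

Emit:
move_arm(
  moves=[
    {"travel": [-13.43, 9.01, 2.34], "rotation": [0.2, -0.015, 0.152]},
    {"travel": [-13.43, 9.01, 2.34], "rotation": [0.2, -0.015, 0.152]},
    {"travel": [-13.43, 9.01, 2.34], "rotation": [0.2, -0.015, 0.152]},
    {"travel": [-13.43, 9.01, 2.34], "rotation": [0.2, -0.015, 0.152]},
    {"travel": [-13.43, 9.01, 2.34], "rotation": [0.2, -0.015, 0.152]},
  ],
)

```text
time_s: 32.5
tool_pos: [630.4, -217.5, 196.1]
tcp_rot: [-2.385, -2.043, -0.001]
contact_force: [0.1, 0.1, -2.2]
finger_gap: 7.5
grasp_force: 29.9
```

Emit:
move_arm(
  moves=[
    {"travel": [0, 0, 0], "rotation": [0, 0, 0]},
    {"travel": [0, 0, 0], "rotation": [0, 0, 0]},
    {"travel": [0, 0, 0], "rotation": [0, 0, 0]},
  ],
)

```text
time_s: 32.75
tool_pos: [628.6, -211.8, 200.2]
tcp_rot: [2.383, 2.048, 0.001]
contact_force: [0.3, -0.5, -1.5]
finger_gap: 7.7
grasp_force: 29.9
```

```bash
rm -f cmd.npy; python3 wc.py w_s2; cat > chk.py <<'E'
import sys,pickle
from pl import *
n,d=sys.argv[1],float(sys.argv[2])
c=pickle.load(open(n+'.pkl','rb'));M,s=meas();p=s['tool_pos']
M=c['A']@np.linalg.inv(np.array(c['T_tool_cam'])[:3,:3]);t=c['P']-M@np.array(c['T_tool_cam'])[:3,3]
for y in (36,40,44): print(y,proj(c,t+M@[-y,0,-d]).round(1))
u=proj(c,t+M@[-40,0,-d]);k=int(round(u[0]));g=c['image'][:,k-2:k+3].mean((1,2));r=np.diff(g);print([(i,round(x)) for i,x in enumerate(r) if abs(x)>25 and i<260])
E
python3 chk.py w_s2 21; python3 -c "
from pl import *
plan([slot(60,125)])"
```

```text
[ 628.59822988 -211.80199255  200.1905958 ]
36 [274.6 379.3]
40 [274.6 386.9]
44 [274.6 394.5]
[(127, 29), (143, 29), (208, 37)]
t 32.8 err cmd->meas mm [-0. -0.  0.] rad [ 0. -0.  0.] F [-0.4  0.  -1.2] gap 7.6 gf 29.9
[627.9, -214.3, 125.0] -> [-0.25, -0.05, 7.55] [0.001, -0.0, 0.002] rows>=1.8
```

View pics/w_s2.png

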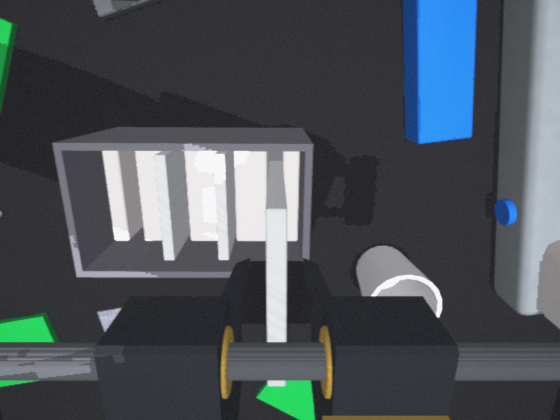

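The picture shows the two placed plates upright in the inner slots (columns ≈165 and 222) and the third plate over the +60 slot (≈277). Lower and drop it in.

Emit:
move_arm(
  moves=[
    {"travel": [-0.2, -0.05, 2], "rotation": [0, 0, 0]},
    {"travel": [-0.2, -0.05, 4], "rotation": [0, 0, 0]},
    {"travel": [-0.2, -0.05, 6], "rotation": [0, 0, 0]},
    {"travel": [-0.2, -0.05, 7.3], "rotation": [0, 0, 0]},
    {"travel": [-0.2, -0.05, 7.3], "rotation": [0, 0, 0]},
  ],
)

```text
time_s: 33.22
tool_pos: [627.0, -213.8, 124.5]
tcp_rot: [-2.38, -2.044, 0.002]
contact_force: [-1.1, 0.1, -1.6]
finger_gap: 7.9
grasp_force: 29.9
```

Emit:
move_arm(
  moves=[
    {"travel": [0, 0, 0], "rotation": [0, 0, 0]},
    {"travel": [0, 0, 0], "rotation": [0, 0, 0]},
    {"travel": [0, 0, 0], "rotation": [0, 0, 0]},
    {"travel": [0, 0, 0], "rotation": [0, 0, 0]},
    {"travel": [0, 0, 0], "rotation": [0, 0, 0]},
  ],
)

```text
time_s: 33.63
tool_pos: [628.5, -215.4, 127.6]
tcp_rot: [2.384, 2.044, 0.0]
contact_force: [-0.2, 0.6, -1.8]
finger_gap: 7.7
grasp_force: 29.9
```

```bash
rm -f cmd.npy; python3 -c "
from pl import *
plan([slot(60,108)])"
```

```text
t 33.6333 err cmd->meas mm [-0. -0.  0.] rad [0. 0. 0.] F [-0.2  0.6 -1.8] gap 7.7 gf 29.9
[627.9, -214.3, 108.0] -> [0.1, -0.08, 1.96] [0.001, 0.001, 0.0] rows>=0.5
```

Emit:
move_arm(
  moves=[
    {"travel": [0.1, -0.08, 0.7], "rotation": [0, 0, 0]},
    {"travel": [0.1, -0.08, 1.4], "rotation": [0, 0, 0]},
    {"travel": [0.1, -0.08, 2.0], "rotation": [0, 0, 0]},
    {"travel": [0.1, -0.08, 2.0], "rotation": [0, 0, 0]},
    {"travel": [0.1, -0.08, 2.0], "rotation": [0, 0, 0]},
  ],
)

```text
time_s: 34.05
tool_pos: [627.5, -214.2, 106.1]
tcp_rot: [-2.384, -2.044, 0.001]
contact_force: [-0.1, 0.0, -0.5]
finger_gap: 7.5
grasp_force: 29.9
```

Emit:
move_arm(
  moves=[
    {"travel": [0, 0, 0], "rotation": [0, 0, 0]},
    {"travel": [0, 0, 0], "rotation": [0, 0, 0]},
  ],
)

```text
time_s: 34.22
tool_pos: [627.8, -214.4, 107.1]
tcp_rot: [2.384, 2.045, 0.0]
contact_force: [0.9, 0.4, -1.3]
finger_gap: 7.7
grasp_force: 29.9
```

Emit:
move_arm(
  moves=[
    {"travel": [0, 0, 0], "rotation": [0, 0, 0]},
    {"travel": [0, 0, 0], "rotation": [0, 0, 0]},
    {"travel": [0, 0, 0], "rotation": [0, 0, 0]},
    {"travel": [0, 0, 0], "rotation": [0, 0, 0]},
  ],
  gripper=0.82,
)

```text
time_s: 34.55
tool_pos: [627.8, -214.3, 107.1]
tcp_rot: [2.384, 2.045, -0.0]
contact_force: [0.1, 0.1, 0.1]
finger_gap: 15.6
grasp_force: 0.0
```

Emit:
move_arm(
  moves=[
    {"travel": [0, 0, -2], "rotation": [0, 0, 0]},
    {"travel": [0, 0, -4], "rotation": [0, 0, 0]},
    {"travel": [0, 0, -6], "rotation": [0, 0, 0]},
    {"travel": [0, 0, -9], "rotation": [0, 0, 0]},
    {"travel": [0, 0, -9], "rotation": [0, 0, 0]},
  ],
)

```text
time_s: 34.97
tool_pos: [629.3, -215.1, 203.1]
tcp_rot: [2.378, 2.039, 0.005]
contact_force: [-0.4, -0.3, 1.4]
finger_gap: 15.9
grasp_force: 0.0
```

```bash
rm -f cmd.npy; python3 wc.py w_s3; python3 -c "
from pl import *
plan([slot(45,215,dy=40),(600,-80,205,0,.25),grasp(3,21,80,dx=1.5)])"
```

```text
[ 629.2711975  -215.05343367  203.05732234]
t 35.0167 err cmd->meas mm [-0.  0.  0.] rad [-0.  0.  0.] F [ 0.8  0.1 -0.6] gap 15.8 gf 0.0
[619.2, -172.5, 215.0] -> [4.03, -1.58, -1.5] [0.006, 0.002, 0.0] rows>=1.1
[600.0, -80.0, 205.0] -> [8.85, -3.3, 1.0] [-0.25, 0.02, -0.152] rows>=2.3
[607.9, 4.9, 142.6] -> [8.48, -0.79, 6.24] [-0.273, 0.048, -0.119] rows>=2.5
```

Emit:
move_arm(
  moves=[
    {"travel": [4.03, -1.58, -1.5], "rotation": [0.006, 0.002, 0]},
    {"travel": [4.03, -1.58, -1.5], "rotation": [0.006, 0.002, 0]},
  ],
  gripper=0.75,
)

```text
time_s: 35.18
tool_pos: [617.9, -168.4, 212.9]
tcp_rot: [-2.378, -2.044, 0.002]
contact_force: [0.6, 0.5, 0.1]
finger_gap: 22.2
grasp_force: 0.0
```

Emit:
move_arm(
  moves=[
    {"travel": [8.85, -3.3, 1.0], "rotation": [-0.25, 0.02, -0.152]},
    {"travel": [8.85, -3.3, 1.0], "rotation": [-0.25, 0.02, -0.152]},
    {"travel": [8.85, -3.3, 1.0], "rotation": [-0.25, 0.02, -0.152]},
    {"travel": [8.85, -3.3, 1.0], "rotation": [-0.25, 0.02, -0.152]},
  ],
)

```text
time_s: 35.52
tool_pos: [596.9, -76.3, 200.9]
tcp_rot: [2.091, 2.098, 0.262]
contact_force: [0.1, -0.5, -0.5]
finger_gap: 22.4
grasp_force: 0.0
```

Emit:
move_arm(
  moves=[
    {"travel": [8.48, -0.79, 6.24], "rotation": [-0.273, 0.048, -0.119]},
    {"travel": [8.48, -0.79, 6.24], "rotation": [-0.273, 0.048, -0.119]},
    {"travel": [8.48, -0.79, 6.24], "rotation": [-0.273, 0.048, -0.119]},
    {"travel": [8.48, -0.79, 6.24], "rotation": [-0.273, 0.048, -0.119]},
    {"travel": [8.48, -0.79, 6.24], "rotation": [-0.273, 0.048, -0.119]},
  ],
)

```text
time_s: 35.93
tool_pos: [606.5, 5.4, 139.2]
tcp_rot: [1.819, 2.065, 0.549]
contact_force: [0.4, -0.5, -0.1]
finger_gap: 21.8
grasp_force: 0.0
```

Emit:
move_arm(
  moves=[
    {"travel": [0, 0, 0], "rotation": [0, 0, 0]},
    {"travel": [0, 0, 0], "rotation": [0, 0, 0]},
    {"travel": [0, 0, 0], "rotation": [0, 0, 0]},
    {"travel": [0, 0, 0], "rotation": [0, 0, 0]},
    {"travel": [0, 0, 0], "rotation": [0, 0, 0]},
  ],
)

```text
time_s: 36.35
tool_pos: [606.9, 5.0, 140.4]
tcp_rot: [1.817, 2.062, 0.551]
contact_force: [0.2, 0.6, 1.0]
finger_gap: 22.1
grasp_force: 0.0
```

```bash
rm -f cmd.npy; python3 -c "
from pl import *
plan([grasp(3,21,0,dx=1.5)])"
```

```text
t 36.35 err cmd->meas mm [ 0. -0.  0.] rad [ 0. -0.  0.] F [0.2 0.6 1. ] gap 22.1 gf 0.0
[647.5, 10.0, 73.3] -> [-0.04, 0.23, 7.86] [-0.004, -0.003, -0.002] rows>=1.9
```

Emit:
move_arm(
  moves=[
    {"travel": [0, 0.2, 2.5], "rotation": [0, 0, 0]},
    {"travel": [0, 0.2, 5], "rotation": [0, 0, 0]},
    {"travel": [0, 0.2, 7.9], "rotation": [0, 0, 0]},
    {"travel": [0, 0.2, 7.9], "rotation": [0, 0, 0]},
    {"travel": [0, 0.2, 7.9], "rotation": [0, 0, 0]},
  ],
)

```text
time_s: 36.77
tool_pos: [646.7, 11.0, 71.6]
tcp_rot: [1.818, 2.065, 0.55]
contact_force: [0.8, -0.7, 0.6]
finger_gap: 22.0
grasp_force: 0.0
```

Emit:
move_arm(
  moves=[
    {"travel": [0, 0, 0], "rotation": [0, 0, 0]},
    {"travel": [0, 0, 0], "rotation": [0, 0, 0]},
    {"travel": [0, 0, 0], "rotation": [0, 0, 0]},
    {"travel": [0, 0, 0], "rotation": [0, 0, 0]},
  ],
  gripper=1,
)

```text
time_s: 37.1
tool_pos: [647.2, 10.8, 73.8]
tcp_rot: [1.815, 2.062, 0.552]
contact_force: [-2.6, 0.3, 4.4]
finger_gap: 7.9
grasp_force: 30.0
```

```bash
rm -f cmd.npy; python3 -c "
from pl import *
print(meas()[1]['tool_pos'])
plan([grasp(3,21,110),(535,-80,205,0,.2),slot(-60,200)])"
```

```text
[647.21920462  10.8457453   73.80311536]
t 37.1 err cmd->meas mm [-0.  0.  0.] rad [-0. -0.  0.] F [-2.6  0.3  4.4] gap 7.9 gf 30.0
[591.5, 2.8, 168.6] -> [-0.06, -0.17, -11.02] [-0.003, -0.002, -0.002] rows>=2.6
[535.0, -80.0, 205.0] -> [-7.49, -3.95, -6.49] [0.323, -0.046, 0.121] rows>=2.8
[509.3, -196.1, 200.0] -> [-11.6, -2.61, -0.02] [0.2, -0.015, 0.152] rows>=2.9
```

Emit:
move_arm(
  moves=[
    {"travel": [0, 0, -1], "rotation": [0, 0, 0]},
    {"travel": [0, 0, -3], "rotation": [0, 0, 0]},
    {"travel": [0, 0, -6], "rotation": [0, 0, 0]},
    {"travel": [0, 0, -9], "rotation": [0, 0, 0]},
    {"travel": [0, 0, -11], "rotation": [0, 0, 0]},
  ],
)

```text
time_s: 37.52
tool_pos: [591.9, 3.5, 170.7]
tcp_rot: [1.815, 2.062, 0.552]
contact_force: [0.8, 0.1, -1.1]
finger_gap: 8.0
grasp_force: 30.0
```

Emit:
move_arm(
  moves=[
    {"travel": [-7.49, -3.95, -6.49], "rotation": [0.32, -0.048, 0.119]},
    {"travel": [-7.49, -3.95, -6.49], "rotation": [0.32, -0.048, 0.119]},
    {"travel": [-7.49, -3.95, -6.49], "rotation": [0.32, -0.048, 0.119]},
    {"travel": [-7.49, -3.95, -6.49], "rotation": [0.32, -0.048, 0.119]},
    {"travel": [-7.49, -3.95, -6.49], "rotation": [0.32, -0.048, 0.119]},
  ],
)

```text
time_s: 37.93
tool_pos: [536.7, -79.4, 204.9]
tcp_rot: [2.116, 2.115, 0.214]
contact_force: [-0.1, 0.7, -2.0]
finger_gap: 7.8
grasp_force: 30.0
```

Emit:
move_arm(
  moves=[
    {"travel": [-11.6, -2.61, 0], "rotation": [0.2, -0.015, 0.152]},
    {"travel": [-11.6, -2.61, 0], "rotation": [0.2, -0.015, 0.152]},
    {"travel": [-11.6, -2.61, 0], "rotation": [0.2, -0.015, 0.152]},
    {"travel": [-11.6, -2.61, 0], "rotation": [0.2, -0.015, 0.152]},
    {"travel": [-11.6, -2.61, 0], "rotation": [0.2, -0.015, 0.152]},
  ],
)

```text
time_s: 38.35
tool_pos: [510.7, -195.1, 197.8]
tcp_rot: [-2.382, -2.043, -0.0]
contact_force: [-0.3, 0.3, -1.6]
finger_gap: 7.8
grasp_force: 30.0
```

Emit:
move_arm(
  moves=[
    {"travel": [0, 0, 0], "rotation": [0, 0, 0]},
    {"travel": [0, 0, 0], "rotation": [0, 0, 0]},
    {"travel": [0, 0, 0], "rotation": [0, 0, 0]},
    {"travel": [0, 0, 0], "rotation": [0, 0, 0]},
  ],
)

```text
time_s: 38.68
tool_pos: [511.3, -194.2, 199.3]
tcp_rot: [-2.381, -2.047, 0.001]
contact_force: [0.4, 0.5, -1.7]
finger_gap: 7.8
grasp_force: 30.0
```

```bash
rm -f cmd.npy; python3 wc.py w_s4; python3 -c "
from pl import *
plan([slot(-60,125)])"
```

```text
[ 511.27823493 -194.16410549  199.3324394 ]
t 38.7333 err cmd->meas mm [ 0. -0.  0.] rad [-0.  0.  0.] F [-1.  -0.2 -1.4] gap 7.5 gf 30.0
[509.3, -196.1, 125.0] -> [-0.2, -0.15, 7.43] [-0.002, -0.0, 0.002] rows>=1.8
```

Emit:
move_arm(
  moves=[
    {"travel": [-0.2, -0.15, 2], "rotation": [0, 0, 0]},
    {"travel": [-0.2, -0.15, 4], "rotation": [0, 0, 0]},
    {"travel": [-0.2, -0.15, 6], "rotation": [0, 0, 0]},
    {"travel": [-0.2, -0.15, 7.2], "rotation": [0, 0, 0]},
    {"travel": [-0.2, -0.15, 7.2], "rotation": [0, 0, 0]},
  ],
)

```text
time_s: 39.15
tool_pos: [508.1, -195.9, 124.9]
tcp_rot: [-2.379, -2.042, 0.004]
contact_force: [-0.4, -0.5, -1.1]
finger_gap: 7.7
grasp_force: 30.0
```

Emit:
move_arm(
  moves=[
    {"travel": [0, 0, 0], "rotation": [0, 0, 0]},
    {"travel": [0, 0, 0], "rotation": [0, 0, 0]},
    {"travel": [0, 0, 0], "rotation": [0, 0, 0]},
    {"travel": [0, 0, 0], "rotation": [0, 0, 0]},
    {"travel": [0, 0, 0], "rotation": [0, 0, 0]},
  ],
)

```text
time_s: 39.57
tool_pos: [509.3, -197.0, 127.9]
tcp_rot: [-2.383, -2.045, 0.001]
contact_force: [-0.3, 0.6, -1.1]
finger_gap: 7.8
grasp_force: 30.0
```

```bash
rm -f cmd.npy; python3 -c "
from pl import *
plan([slot(-60,108)])"
```

```text
t 39.5667 err cmd->meas mm [-0. -0.  0.] rad [-0.  0. -0.] F [-0.3  0.6 -1.1] gap 7.8 gf 30.0
[509.3, -196.1, 108.0] -> [0.1, -0.01, 1.99] [-0.001, 0.0, 0.001] rows>=0.5
```

Emit:
move_arm(
  moves=[
    {"travel": [0.1, 0, 0.7], "rotation": [0, 0, 0]},
    {"travel": [0.1, 0, 1.4], "rotation": [0, 0, 0]},
    {"travel": [0.1, 0, 2.0], "rotation": [0, 0, 0]},
    {"travel": [0.1, 0, 2.0], "rotation": [0, 0, 0]},
    {"travel": [0.1, 0, 2.0], "rotation": [0, 0, 0]},
  ],
)

```text
time_s: 39.98
tool_pos: [509.0, -195.8, 106.7]
tcp_rot: [-2.382, -2.044, 0.002]
contact_force: [-0.2, -0.8, -1.9]
finger_gap: 7.7
grasp_force: 30.0
```

Emit:
move_arm(
  moves=[
    {"travel": [0, 0, 0], "rotation": [0, 0, 0]},
    {"travel": [0, 0, 0], "rotation": [0, 0, 0]},
  ],
)

```text
time_s: 40.15
tool_pos: [509.4, -196.0, 107.5]
tcp_rot: [-2.383, -2.045, 0.002]
contact_force: [-0.1, -0.9, -1.1]
finger_gap: 7.3
grasp_force: 30.0
```

Emit:
move_arm(
  moves=[
    {"travel": [0, 0, 0], "rotation": [0, 0, 0]},
    {"travel": [0, 0, 0], "rotation": [0, 0, 0]},
    {"travel": [0, 0, 0], "rotation": [0, 0, 0]},
    {"travel": [0, 0, 0], "rotation": [0, 0, 0]},
  ],
  gripper=0.82,
)

```text
time_s: 40.48
tool_pos: [509.3, -196.0, 107.4]
tcp_rot: [-2.383, -2.045, 0.002]
contact_force: [-0.4, 0.4, 0.1]
finger_gap: 16.0
grasp_force: 0.0
```

Emit:
move_arm(
  moves=[
    {"travel": [0, 0, -2], "rotation": [0, 0, 0]},
    {"travel": [0, 1, -4], "rotation": [0, 0, 0]},
    {"travel": [0, 3, -7], "rotation": [0, 0, 0]},
    {"travel": [0, 6, -10], "rotation": [0, 0, 0]},
    {"travel": [0, 6, -10], "rotation": [0, 0, 0]},
  ],
)

```text
time_s: 40.9
tool_pos: [573.6, -206.7, 213.7]
tcp_rot: [2.376, 2.04, 0.005]
contact_force: [0.2, 0.8, 0.4]
finger_gap: 15.8
grasp_force: 0.0
```

Emit:
move_arm(
  moves=[
    {"travel": [0, 0, 0], "rotation": [0, 0, 0]},
    {"travel": [0, 0, 0], "rotation": [0, 0, 0]},
  ],
  gripper=0,
)

```text
time_s: 41.07
tool_pos: [568.1, -204.8, 206.0]
tcp_rot: [-2.381, -2.043, 0.003]
contact_force: [-0.6, 0.5, 0.3]
finger_gap: 27.4
grasp_force: 0.0
```

```bash
rm -f cmd.npy; python3 wc.py w_s5; python3 - <<'E'
from plan import *
import pickle
c=cap('top','top1.png');pickle.dump(c,open('top1.pkl','wb'))
a=cv2.imread('pics/w_s5.png')[80:300,100:480];a=cv2.resize(a,None,fx=1.5,fy=1.5,interpolation=cv2.INTER_CUBIC)
b=cv2.imread('pics/top1.png')[185:285,105:255];b=cv2.resize(b,(390,260),interpolation=cv2.INTER_CUBIC)
d=cv2.imread('pics/top1.png')[200:270,370:460];d=cv2.resize(d,(334,260),interpolation=cv2.INTER_CUBIC)
m=np.zeros((590,724,3),np.uint8);m[:330,:570]=a;m[330:,:390]=b;m[330:,390:]=d
cv2.imwrite('pics/m5.png',m)
E
```

```text
[ 568.0571385  -204.77284956  205.97398241]
```

View pics/m5.png

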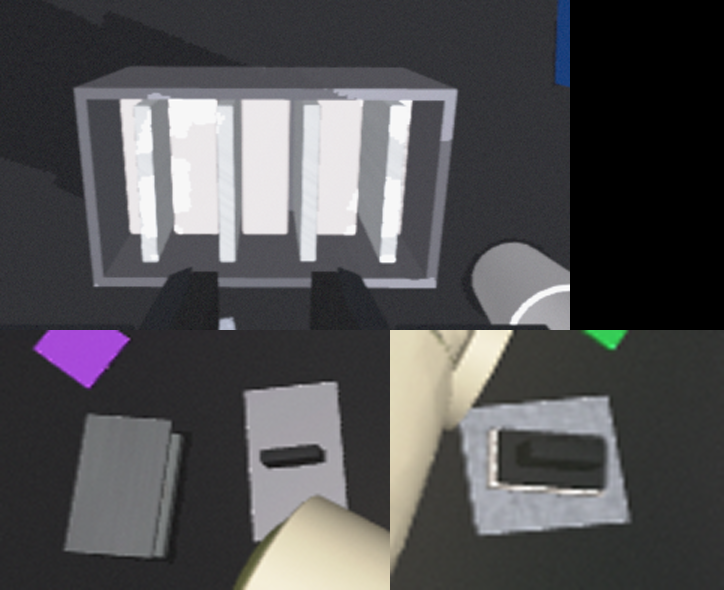

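The case view shows all four plates upright at equal depth. The lid (292,455) and wiper on its mat (550,460) look undisturbed. Now the lid: a wrist view first.

```bash
rm -f cmd.npy; python3 -c "
from pl import *
plan([(480,40,240,.04,0),(515,285,230,.04,0)])"
```

```text
t 41.1667 err cmd->meas mm [-0. -0.  0.] rad [-0. -0. -0.] F [-0.1 -0.4 -0.8] gap 35.0 gf 0.0
[523.8, -82.4, 222.9] -> [11.43, -6.2, -1.66] [-0.002, -0.001, -0.096] rows>=3.1
[480.0, 40.0, 240.0] -> [11.97, -5.08, -1.69] [-0.003, -0.001, -0.097] rows>=3.1
[497.5, 162.5, 235.0] -> [12.17, 2.25, 0.5] [0.0, -0.0, 0.0] rows>=3.0
[515.0, 285.0, 230.0] -> [12.17, 2.24, 0.5] [0.0, -0.0, 0.0] rows>=3.0
```

Emit:
move_arm(
  moves=[
    {"travel": [11.43, -6.2, -1.66], "rotation": [-0.002, -0.001, -0.096]},
    {"travel": [11.43, -6.2, -1.66], "rotation": [-0.002, -0.001, -0.096]},
    {"travel": [11.43, -6.2, -1.66], "rotation": [-0.002, -0.001, -0.096]},
    {"travel": [11.43, -6.2, -1.66], "rotation": [-0.002, -0.001, -0.096]},
  ],
)

```text
time_s: 41.5
tool_pos: [522.4, -78.1, 224.2]
tcp_rot: [-2.278, -2.16, 0.001]
contact_force: [0.1, 0.1, 0.6]
finger_gap: 62.1
grasp_force: 0.0
```

Emit:
move_arm(
  moves=[
    {"travel": [11.97, -5.08, -1.69], "rotation": [-0.003, -0.001, -0.097]},
    {"travel": [11.97, -5.08, -1.69], "rotation": [-0.003, -0.001, -0.097]},
    {"travel": [11.97, -5.08, -1.69], "rotation": [-0.003, -0.001, -0.097]},
    {"travel": [11.97, -5.08, -1.69], "rotation": [-0.003, -0.001, -0.097]},
  ],
)

```text
time_s: 41.83
tool_pos: [478.5, 43.7, 241.1]
tcp_rot: [2.171, 2.269, 0.002]
contact_force: [-0.7, -0.6, 0.7]
finger_gap: 87.4
grasp_force: 0.0
```

Emit:
move_arm(
  moves=[
    {"travel": [12.17, 2.25, 0.5], "rotation": [0, 0, 0]},
    {"travel": [12.17, 2.25, 0.5], "rotation": [0, 0, 0]},
    {"travel": [12.17, 2.25, 0.5], "rotation": [0, 0, 0]},
    {"travel": [12.17, 2.25, 0.5], "rotation": [0, 0, 0]},
  ],
)

```text
time_s: 42.17
tool_pos: [497.9, 166.8, 234.4]
tcp_rot: [2.17, 2.271, 0.001]
contact_force: [0.8, 0.1, -0.3]
finger_gap: 88.3
grasp_force: 0.0
```

Emit:
move_arm(
  moves=[
    {"travel": [12.17, 2.24, 0.5], "rotation": [0, 0, 0]},
    {"travel": [12.17, 2.24, 0.5], "rotation": [0, 0, 0]},
    {"travel": [12.17, 2.24, 0.5], "rotation": [0, 0, 0]},
    {"travel": [12.17, 2.24, 0.5], "rotation": [0, 0, 0]},
    {"travel": [12.17, 2.24, 0.5], "rotation": [0, 0, 0]},
  ],
)

```text
time_s: 42.58
tool_pos: [515.6, 285.1, 229.0]
tcp_rot: [2.172, 2.267, -0.002]
contact_force: [-0.3, -0.4, 0.1]
finger_gap: 87.8
grasp_force: 0.0
```

Emit:
move_arm(
  moves=[
    {"travel": [0, 0, 0], "rotation": [0, 0, 0]},
    {"travel": [0, 0, 0], "rotation": [0, 0, 0]},
    {"travel": [0, 0, 0], "rotation": [0, 0, 0]},
    {"travel": [0, 0, 0], "rotation": [0, 0, 0]},
    {"travel": [0, 0, 0], "rotation": [0, 0, 0]},
  ],
)

```text
time_s: 43.0
tool_pos: [516.0, 284.0, 230.7]
tcp_rot: [2.175, 2.263, 0.001]
contact_force: [0.5, 0.3, -0.1]
finger_gap: 88.0
grasp_force: 0.0
```

```bash
python3 wc.py w_lid; python3 - <<'E'
import cv2,numpy as np,pickle
from f2 import *
c=L('w_lid');g=cv2.cvtColor(c['image'],cv2.COLOR_RGB2GRAY)
m=(g>110).astype(np.uint8);m[300:]=0
n,lab,st,ce=cv2.connectedComponentsWithStats(m)
for i in np.argsort(-st[1:,4])[:4]+1: print(st[i],ce[i])
k=np.argmax(st[1:,4])+1
cs,_=cv2.findContours((lab==k).astype(np.uint8),cv2.RETR_EXTERNAL,2)
p=cv2.approxPolyDP(max(cs,key=len),5,True);print(p[:,0].tolist())
M=rect(186,114,16)
for l in M: 
  q=R.from_euler('z',.041).apply(l)+[514.7,212,0];print(proj(c,q).round(1))
E
```

```text
[516.04874421 283.95538896 230.6867252 ]
[  133     0   227   113 20437] [248.09438763  47.01365171]
[  179   182   184   105 17143] [271.29096424 232.22294814]
[   0  164  128  136 8821] [ 60.92563201 234.24532366]
[ 456  118  104   70 5731] [508.06194381 153.41598325]
[[137, 0], [134, 75], [334, 112], [359, 0]]
[362.7 186.4]
[355.4 286.3]
[186.9 286.9]
[178.2 186.9]
```

```bash
rm -f cmd.npy; python3 - <<'E'
from f2 import *
from plan import *
c=L('w_lid');g=cv2.cvtColor(c['image'],cv2.COLOR_RGB2GRAY)
m=(g>110).astype(np.uint8);m[300:]=0
n,lab,st,ce=cv2.connectedComponentsWithStats(m);k=[i for i in range(n) if abs(st[i][4]-17143)<50][0]
cs,_=cv2.findContours((lab==k).astype(np.uint8),cv2.RETR_EXTERNAL,2);q=max(cs,key=len)
print(cv2.approxPolyDP(q,4,True)[:,0].tolist())
# edges: row of upper edge, cols of sides
mm=lab==k
up=[(x,np.argmax(mm[:,x])) for x in(195,230,310,345)];print(up)
lo=[(x,419-np.argmax(mm[::-1,x])) for x in(195,215,325,345)];print(lo)
sd=[(y,np.argmax(mm[y]),559-np.argmax(mm[y,::-1])) for y in(200,230,250,270)];print(sd)
# bar (dark) extents
print([(y,[int(v) for v in np.flatnonzero((g[y,200:340]<80))[[0,-1]]+200]) for y in(205,220,235,250)], [int(v) for v in g[185:260:5,270]])
x0=(514.7,212,.041)
o=[]
def F(p):
    r=[]
    Rz=R.from_euler('z',p[2]); W=lambda a,b:proj(c,Rz.apply([a,b,16])+[p[0],p[1],0])
    def dist(A,B,P): d=(B-A)/np.linalg.norm(B-A);w=np.array(P)-A;return d[0]*w[1]-d[1]*w[0]
    a,b,cc,d=W(93,57),W(93,-57),W(-93,-57),W(-93,57)
    r+=[dist(d,a,(x,y-.5)) for x,y in up]+[dist(cc,b,(x,y+.5)) for x,y in lo]
    r+=[dist(d,cc,(l-.5,y)) for y,l,_ in sd]+[dist(a,b,(rr+.5,y)) for y,_,rr in sd];return r
s=least_squares(F,x0,loss='soft_l1');print(s.x,np.round(F(s.x),1))
x,y,w=s.x
plan([(x,y,110,w,0),(x,y,29,w,0)])
E
```

```text
[[361, 183], [182, 183], [187, 284], [263, 285], [262, 215], [266, 207], [276, 207], [279, 285], [355, 285]]
[(195, np.int64(183)), (230, np.int64(183)), (310, np.int64(182)), (345, np.int64(182))]
[(195, np.int64(286)), (215, np.int64(286)), (325, np.int64(285)), (345, np.int64(285))]
[(200, np.int64(180), np.int64(361)), (230, np.int64(183), np.int64(360)), (250, np.int64(185), np.int64(358)), (270, np.int64(186), np.int64(357))]Traceback (most recent call last):
  File "<stdin>", line 14, in <module>
IndexError: index 0 is out of bounds for axis 0 with size 0
```

```bash
rm -f cmd.npy; python3 - <<'E'
from f2 import *
from plan import *
c=L('w_lid')
up=[(195,183),(230,183),(310,182),(345,182)];lo=[(195,286),(215,286),(325,285),(345,285)]
sd=[(200,180,361),(230,183,360),(250,185,358),(270,186,357)]
def F(p,z=16):
    Rz=R.from_euler('z',p[2]); W=lambda a,b:proj(c,Rz.apply([a,b,z])+[p[0],p[1],0])
    def dist(A,B,P): d=(B-A)/np.linalg.norm(B-A);w=np.array(P)-A;return d[0]*w[1]-d[1]*w[0]
    a,b,cc,d=W(93,57),W(93,-57),W(-93,-57),W(-93,57)
    return [dist(d,a,(x,y-.5)) for x,y in up]+[dist(cc,b,(x,y+.5)) for x,y in lo]+[dist(d,cc,(l-.5,y)) for y,l,_ in sd]+[dist(a,b,(r+.5,y)) for y,_,r in sd]
s=least_squares(F,(514.7,212,.041),loss='soft_l1');print(s.x,np.round(F(s.x),1))
x,y,w=s.x;Rz=R.from_euler('z',w)
print('bar top +y end',[proj(c,Rz.apply([a,35,58])+[x,y,0]).round(1).tolist() for a in(-8,8)])
plan([(x,y,110,w,0),(x,y,29,w,0)])
E
```

```text
[5.15036532e+02 2.15585360e+02 4.78719448e-02] [-1.4 -1.1 -1.3 -1.   2.   2.2  2.3  2.5  0.  -0.1 -0.2  0.6  0.4 -0.6
  0.1 -0.2]
bar top +y end [[261.7, 217.9], [279.2, 217.8]]
t 43.05 err cmd->meas mm [0. 0. 0.] rad [-0.  0.  0.] F [ 0.2  0.4 -0.4] gap 88.4 gf 0.0
[515.0, 215.6, 110.0] -> [-6.83, -0.4, 12.08] [0.003, 0.002, -0.008] rows>=3.3
[515.0, 215.6, 29.0] -> [-0.0, -0.0, 8.1] [-0.0, -0.0, -0.0] rows>=1.9
```

```bash
rm -f cmd.npy; python3 - <<'E'
from f2 import *
from plan import *
c=L('w_lid')
up=[(195,183),(230,183),(310,182),(345,182)];lo=[(195,286),(215,286),(325,285),(345,285)]
sd=[(200,180,361),(230,183,360),(250,185,358),(270,186,357)]
def F(p,z=16):
    Rz=R.from_euler('z',p[2]); W=lambda a,b,z=16:proj(c,Rz.apply([a,b,z])+[p[0],p[1],0])
    def dist(A,B,P): d=(B-A)/np.linalg.norm(B-A);w=np.array(P)-A;return d[0]*w[1]-d[1]*w[0]
    a,b,cc,d=W(93,57),W(93,-57),W(-93,-57),W(-93,57)
    return [dist(W(-93,57,0),W(93,57,0),(x,y-.5)) for x,y in up]+[dist(cc,b,(x,y+.5)) for x,y in lo]+[dist(d,cc,(l-.5,y)) for y,l,_ in sd]+[dist(a,b,(r+.5,y)) for y,_,r in sd]
s=least_squares(F,(514.7,212,.041),loss='soft_l1');print(s.x,np.round(F(s.x),1))
x,y,w=s.x
plan([(x,y,110,w,0),(x,y,29,w,0)])
E
```

```text
[5.15166444e+02 2.12799099e+02 4.63092461e-02] [-0.1  0.2 -0.2  0.1 -0.1  0.1 -0.   0.1  0.1 -0.1 -0.3  0.6  0.5 -0.6
  0.1 -0.3]
t 43.05 err cmd->meas mm [0. 0. 0.] rad [-0.  0.  0.] F [ 0.2  0.4 -0.4] gap 88.4 gf 0.0
[515.2, 212.8, 110.0] -> [-7.11, -0.4, 12.08] [0.003, 0.002, -0.006] rows>=3.4
[515.2, 212.8, 29.0] -> [-0.0, -0.0, 8.1] [-0.0, -0.0, -0.0] rows>=1.9
```

Emit:
move_arm(
  moves=[
    {"travel": [-7.11, -0.4, 12.08], "rotation": [0.003, 0.002, -0.006]},
    {"travel": [-7.11, -0.4, 12.08], "rotation": [0.003, 0.002, -0.006]},
    {"travel": [-7.11, -0.4, 12.08], "rotation": [0.003, 0.002, -0.006]},
    {"travel": [-7.11, -0.4, 12.08], "rotation": [0.003, 0.002, -0.006]},
    {"travel": [-7.11, -0.4, 12.08], "rotation": [0.003, 0.002, -0.006]},
  ],
)

```text
time_s: 43.47
tool_pos: [513.6, 211.3, 106.7]
tcp_rot: [-2.169, -2.267, 0.008]
contact_force: [-0.1, 0.1, 0.0]
finger_gap: 88.2
grasp_force: 0.0
```

Emit:
move_arm(
  moves=[
    {"travel": [0, 0, 2], "rotation": [0, 0, 0]},
    {"travel": [0, 0, 4.5], "rotation": [0, 0, 0]},
    {"travel": [0, 0, 6.5], "rotation": [0, 0, 0]},
    {"travel": [0, 0, 7.7], "rotation": [0, 0, 0]},
    {"travel": [0, 0, 7.7], "rotation": [0, 0, 0]},
  ],
  gripper=0.6,
)

```text
time_s: 43.88
tool_pos: [514.5, 213.6, 31.7]
tcp_rot: [-2.167, -2.272, 0.003]
contact_force: [-0.4, -0.4, -0.9]
finger_gap: 56.7
grasp_force: 0.0
```

Emit:
move_arm(
  moves=[
    {"travel": [0, 0, 0], "rotation": [0, 0, 0]},
    {"travel": [0, 0, 0], "rotation": [0, 0, 0]},
    {"travel": [0, 0, 0], "rotation": [0, 0, 0]},
  ],
)

```text
time_s: 44.13
tool_pos: [515.9, 213.6, 34.3]
tcp_rot: [2.168, 2.272, 0.003]
contact_force: [-0.1, 0.4, -0.2]
finger_gap: 36.9
grasp_force: 0.0
```

```bash
rm -f cmd.npy; python3 -c "
from pl import *
plan([(515.2,212.8,29,.0463,0)])"
```

```text
t 44.1333 err cmd->meas mm [-0.  0. -0.] rad [-0. -0.  0.] F [-0.1  0.4 -0.2] gap 36.9 gf 0.0
[515.2, 212.8, 29.0] -> [-0.08, -0.08, 0.53] [0.002, -0.001, 0.0] rows>=0.1
```

Emit:
move_arm(
  moves=[
    {"travel": [-0.08, -0.08, 0.4], "rotation": [0, 0, 0]},
    {"travel": [-0.08, -0.08, 0.4], "rotation": [0, 0, 0]},
    {"travel": [-0.08, -0.08, 0.4], "rotation": [0, 0, 0]},
  ],
)

```text
time_s: 44.38
tool_pos: [514.3, 212.4, 28.9]
tcp_rot: [-2.169, -2.272, 0.0]
contact_force: [-0.0, 1.3, -0.9]
finger_gap: 35.4
grasp_force: 0.0
```

Emit:
move_arm(
  moves=[
    {"travel": [0, 0, 0], "rotation": [0, 0, 0]},
    {"travel": [0, 0, 0], "rotation": [0, 0, 0]},
    {"travel": [0, 0, 0], "rotation": [0, 0, 0]},
    {"travel": [0, 0, 0], "rotation": [0, 0, 0]},
    {"travel": [0, 0, 0], "rotation": [0, 0, 0]},
  ],
  gripper=1,
  grip_force=50,
)

```text
time_s: 44.8
tool_pos: [514.4, 212.5, 28.8]
tcp_rot: [-2.169, -2.272, -0.0]
contact_force: [0.3, -0.3, 0.7]
finger_gap: 15.5
grasp_force: 50.0
```

```bash
rm -f cmd.npy; python3 -c "
from pl import *
print(meas()[1]['tool_pos'])
plan([(515,213,200,.046,0),(470,0,215,0,0),slot(0,185)])"
```

```text
[514.38651076 212.47736039  28.82887788]
t 44.8 err cmd->meas mm [-0. -0. -0.] rad [0. 0. 0.] F [ 0.3 -0.3  0.7] gap 15.5 gf 50.0
[515.0, 213.0, 200.0] -> [0.06, 0.06, -17.12] [-0.0, -0.0, 0.0] rows>=4.1
[492.5, 106.5, 207.5] -> [-10.54, -2.74, -0.75] [-0.0, -0.0, 0.023] rows>=2.6
[470.0, 0.0, 215.0] -> [-10.59, -2.5, -0.75] [-0.0, -0.0, 0.023] rows>=2.6
[519.3, -102.6, 200.0] -> [-10.26, 4.92, 1.49] [-0.0, -0.0, 0.077] rows>=2.8
[568.6, -205.2, 185.0] -> [-9.86, 5.7, 1.49] [-0.0, -0.0, 0.076] rows>=2.8
```

Emit:
move_arm(
  moves=[
    {"travel": [0, 0, -1.5], "rotation": [0, 0, 0]},
    {"travel": [0, 0, -5], "rotation": [0, 0, 0]},
    {"travel": [0, 0, -9], "rotation": [0, 0, 0]},
    {"travel": [0, 0, -13], "rotation": [0, 0, 0]},
    {"travel": [0, 0, -17], "rotation": [0, 0, 0]},
  ],
)

```text
time_s: 45.22
tool_pos: [513.7, 212.3, 200.2]
tcp_rot: [-2.168, -2.272, 0.002]
contact_force: [0.2, -0.9, -2.7]
finger_gap: 15.7
grasp_force: 50.0
```

Emit:
move_arm(
  moves=[
    {"travel": [-10.54, -2.74, -0.75], "rotation": [0, 0, 0.023]},
    {"travel": [-10.54, -2.74, -0.75], "rotation": [0, 0, 0.023]},
    {"travel": [-10.54, -2.74, -0.75], "rotation": [0, 0, 0.023]},
    {"travel": [-10.54, -2.74, -0.75], "rotation": [0, 0, 0.023]},
  ],
)

```text
time_s: 45.55
tool_pos: [491.1, 102.3, 206.4]
tcp_rot: [-2.199, -2.243, 0.002]
contact_force: [-0.2, 1.1, -3.1]
finger_gap: 15.7
grasp_force: 50.0
```

Emit:
move_arm(
  moves=[
    {"travel": [-10.59, -2.5, -0.75], "rotation": [0, 0, 0.023]},
    {"travel": [-10.59, -2.5, -0.75], "rotation": [0, 0, 0.023]},
    {"travel": [-10.59, -2.5, -0.75], "rotation": [0, 0, 0.023]},
    {"travel": [-10.59, -2.5, -0.75], "rotation": [0, 0, 0.023]},
  ],
)

```text
time_s: 45.88
tool_pos: [468.8, -3.9, 213.8]
tcp_rot: [-2.225, -2.218, 0.002]
contact_force: [-0.5, 0.7, -2.4]
finger_gap: 15.7
grasp_force: 50.0
```

Emit:
move_arm(
  moves=[
    {"travel": [-10.26, 4.92, 1.49], "rotation": [0, 0, 0.077]},
    {"travel": [-10.26, 4.92, 1.49], "rotation": [0, 0, 0.077]},
    {"travel": [-10.26, 4.92, 1.49], "rotation": [0, 0, 0.077]},
    {"travel": [-10.26, 4.92, 1.49], "rotation": [0, 0, 0.077]},
  ],
)

```text
time_s: 46.22
tool_pos: [520.1, -106.9, 197.1]
tcp_rot: [-2.308, -2.13, 0.002]
contact_force: [-1.1, 0.7, -2.3]
finger_gap: 15.6
grasp_force: 50.0
```

```bash
rm -f cmd.npy; python3 -c "
from pl import *
plan([slot(0,185)])"
```

```text
t 46.2167 err cmd->meas mm [ 0. -0.  0.] rad [0. 0. 0.] F [-1.1  0.7 -2.3] gap 15.6 gf 50.0
[568.6, -205.2, 185.0] -> [-9.42, 5.63, 1.2] [-0.001, 0.0, 0.073] rows>=2.6
```

Emit:
move_arm(
  moves=[
    {"travel": [-9.42, 5.63, 1.2], "rotation": [0, 0, 0.073]},
    {"travel": [-9.42, 5.63, 1.2], "rotation": [0, 0, 0.073]},
    {"travel": [-9.42, 5.63, 1.2], "rotation": [0, 0, 0.073]},
    {"travel": [-9.42, 5.63, 3.5], "rotation": [0, 0, 0.073]},
    {"travel": [-9.42, 5.63, 4.5], "rotation": [0, 0, 0.073]},
  ],
)

```text
time_s: 46.63
tool_pos: [567.2, -201.1, 150.5]
tcp_rot: [-2.379, -2.045, 0.002]
contact_force: [-0.9, 1.3, -2.2]
finger_gap: 15.8
grasp_force: 50.0
```

Emit:
move_arm(
  moves=[
    {"travel": [0, 0, 0], "rotation": [0, 0, 0]},
    {"travel": [0, 0, 0], "rotation": [0, 0, 0]},
    {"travel": [0, 0, 0], "rotation": [0, 0, 0]},
    {"travel": [0, 0, 0], "rotation": [0, 0, 0]},
    {"travel": [0, 0, 0], "rotation": [0, 0, 0]},
  ],
)

```text
time_s: 47.05
tool_pos: [567.9, -201.0, 154.7]
tcp_rot: [2.38, 2.05, 0.001]
contact_force: [-0.5, -0.8, -3.2]
finger_gap: 15.8
grasp_force: 50.0
```

```bash
rm -f cmd.npy; python3 -c "
from pl import *
plan([slot(0,138)]);print(meas()[1]['tool_pos'])"
```

```text
t 47.05 err cmd->meas mm [-0.  0.  0.] rad [-0. -0. -0.] F [-0.5 -0.8 -3.2] gap 15.8 gf 50.0
[568.6, -205.2, 138.0] -> [-0.4, 0.13, 1.67] [0.001, 0.0, 0.004] rows>=0.4
[ 567.89482327 -201.02014932  154.74246871]
```

Emit:
move_arm(
  moves=[
    {"travel": [-0.43, 0.13, 0.8], "rotation": [0, 0, 0.004]},
    {"travel": [-0.43, 0.13, 1.5], "rotation": [0, 0, 0.004]},
    {"travel": [-0.43, 0.13, 1.5], "rotation": [0, 0, 0.004]},
  ],
)

```text
time_s: 47.3
tool_pos: [567.5, -205.7, 136.7]
tcp_rot: [-2.383, -2.042, 0.002]
contact_force: [-0.1, -0.8, -2.9]
finger_gap: 15.8
grasp_force: 50.0
```

Emit:
move_arm(
  moves=[
    {"travel": [0, 0, 0], "rotation": [0, 0, 0]},
    {"travel": [0, 0, 0], "rotation": [0, 0, 0]},
    {"travel": [0, 0, 0], "rotation": [0, 0, 0]},
    {"travel": [0, 0, 0], "rotation": [0, 0, 0]},
  ],
)

```text
time_s: 47.63
tool_pos: [568.4, -205.9, 138.9]
tcp_rot: [-2.385, -2.045, -0.0]
contact_force: [0.3, 0.6, -3.2]
finger_gap: 15.6
grasp_force: 50.0
```

```bash
rm -f cmd.npy; python3 -c "
from pl import *
plan([slot(0,128)]);print(meas()[1]['tool_pos'])"
```

```text
t 47.6333 err cmd->meas mm [0. 0. 0.] rad [ 0. -0. -0.] F [ 0.3  0.6 -3.2] gap 15.6 gf 50.0
[568.6, -205.2, 128.0] -> [0.07, 0.01, 1.09] [-0.0, -0.0, -0.0] rows>=0.3
[ 568.36111395 -205.85372073  138.94398332]
```

Emit:
move_arm(
  moves=[
    {"travel": [0.05, 0.02, 0.3], "rotation": [0, 0, 0]},
    {"travel": [0.05, 0.02, 0.6], "rotation": [0, 0, 0]},
    {"travel": [0.05, 0.02, 0.9], "rotation": [0, 0, 0]},
    {"travel": [0.05, 0.02, 1.0], "rotation": [0, 0, 0]},
    {"travel": [0.05, 0.02, 1.0], "rotation": [0, 0, 0]},
  ],
)

```text
time_s: 48.05
tool_pos: [568.3, -205.3, 128.2]
tcp_rot: [-2.384, -2.044, 0.001]
contact_force: [0.5, -0.3, -3.6]
finger_gap: 15.6
grasp_force: 50.0
```

Emit:
move_arm(
  moves=[
    {"travel": [0, 0, 0.2], "rotation": [0, 0, 0]},
    {"travel": [0, 0, 0.4], "rotation": [0, 0, 0]},
    {"travel": [0, 0, 0.4], "rotation": [0, 0, 0]},
    {"travel": [0, 0, 0.4], "rotation": [0, 0, 0]},
  ],
)

```text
time_s: 48.38
tool_pos: [568.5, -205.3, 124.6]
tcp_rot: [-2.385, -2.044, 0.0]
contact_force: [0.4, -0.3, -2.0]
finger_gap: 15.8
grasp_force: 50.0
```

Emit:
move_arm(
  moves=[
    {"travel": [0, 0, 0.1], "rotation": [0, 0, 0]},
    {"travel": [0, 0, 0.2], "rotation": [0, 0, 0]},
    {"travel": [0, 0, 0.2], "rotation": [0, 0, 0]},
    {"travel": [0, 0, 0.2], "rotation": [0, 0, 0]},
  ],
)

```text
time_s: 48.72
tool_pos: [568.6, -205.4, 122.9]
tcp_rot: [-2.385, -2.044, 0.0]
contact_force: [-0.0, 0.4, -1.3]
finger_gap: 15.5
grasp_force: 50.0
```

Emit:
move_arm(
  moves=[
    {"travel": [0, 0, 0], "rotation": [0, 0, 0]},
    {"travel": [0, 0, 0], "rotation": [0, 0, 0]},
    {"travel": [0, 0, 0], "rotation": [0, 0, 0]},
    {"travel": [0, 0, 0], "rotation": [0, 0, 0]},
    {"travel": [0, 0, 0], "rotation": [0, 0, 0]},
  ],
  gripper=0.5,
)

```text
time_s: 49.13
tool_pos: [568.6, -205.4, 122.8]
tcp_rot: [-2.385, -2.044, -0.0]
contact_force: [0.2, 0.3, -0.3]
finger_gap: 44.2
grasp_force: 0.0
```

Emit:
move_arm(
  moves=[
    {"travel": [0, 0, -1.5], "rotation": [0, 0, 0]},
    {"travel": [0, 0, -4], "rotation": [0, 0, 0]},
    {"travel": [0, 0, -7], "rotation": [0, 0, 0]},
    {"travel": [0, 0, -11], "rotation": [0, 0, 0]},
    {"travel": [0, 0, -14], "rotation": [0, 0, 0]},
  ],
)

```text
time_s: 49.55
tool_pos: [568.6, -205.4, 265.7]
tcp_rot: [2.384, 2.044, 0.001]
contact_force: [0.2, 1.2, -0.2]
finger_gap: 43.8
grasp_force: 0.0
```

Emit:
move_arm(
  moves=[
    {"travel": [4, 0, 0], "rotation": [0, 0, 0]},
    {"travel": [8, 0, 0], "rotation": [0, 0, 0]},
    {"travel": [10, 0, 0], "rotation": [0, 0, 0]},
    {"travel": [10, 0, 0], "rotation": [0, 0, 0]},
    {"travel": [10, 0, 0], "rotation": [0, 0, 0]},
  ],
)

```text
time_s: 49.97
tool_pos: [583.9, -106.0, 262.8]
tcp_rot: [-2.383, -2.047, 0.0]
contact_force: [-0.5, -1.2, 0.4]
finger_gap: 43.9
grasp_force: 0.0
```

```bash
python3 wc.py w_fin; python3 - <<'E'
from f2 import *
c=L('w_fin');t=cap('top','top2.png');s=cap('scene','scene2.png')
for z in(110,): 
  for l in rect(186,114,z): print(proj(c,R.from_euler('z',-.153).apply(l)+[568.6,-205.2,0]).round(0))
a=cv2.imread('pics/w_fin.png')[:300]
b=cv2.resize(cv2.imread('pics/scene2.png')[120:280,120:360],(360,240));d=cv2.resize(cv2.imread('pics/top2.png')[190:280,310:460],(400,240))
m=np.zeros((550,770,3),np.uint8);m[:300,:560]=a;m[300:540,:360]=b;m[300:540,365:765]=d;cv2.imwrite('pics/m6.png',m)
E
```

```text
[ 583.93885238 -105.99613025  262.84321163]
[382. 237.]
[371. 346.]
[179. 346.]
[169. 237.]
```

View pics/m6.png

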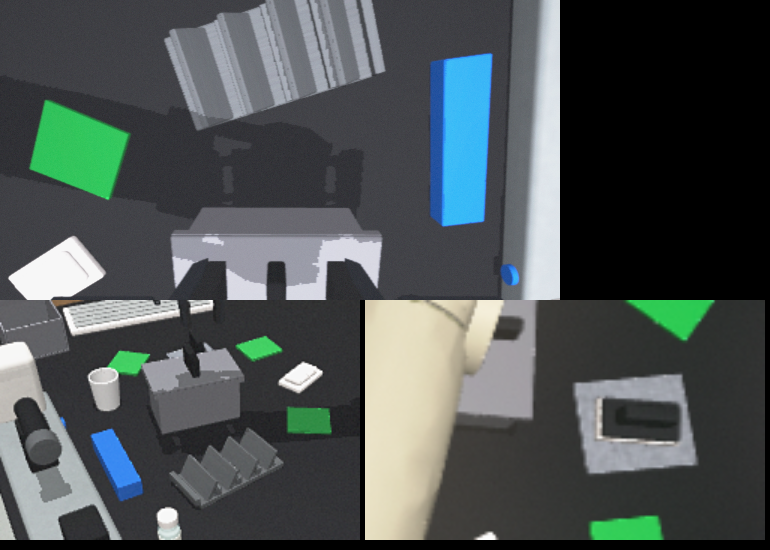

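The lid sits level on the case, with its edge at row ≈235 and columns 171–382 as predicted. The rack is empty, the wiper is on its mat and the bystanders are in place. Handing in.

```bash
python3 -c "
from bench import env
print(env.close_job())"
```

```text
the job is handed in; nothing more can be done
None
```

I handed the job in at about 50 s on the robot's clock; `env.close_job()` returned no verdict, but by the last pictures and readings the stage is wiped, the block is back on its mat, all four plates stand in their slots, and the lid is seated on the case.

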